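# Take out the old air filters and cover the ports

### The job

Turn the isolator handle clockwise to fully off, and only then take out every filter from the three-port block and the single housing: twist it anticlockwise to its stop, lift it out and put it in the steel tray. When all the filters are in the tray, take the two dust covers out of the crate and lay them flat and square, the long one centred along the block over its three ports and the short one centred on the single housing over the length of its slot. Leave the isolator off and do not disturb the two sample bottles.

Things in the scene. Friction and masses are not known exactly. Their poses are not given: they have to be found in the camera images.
- block: Flat aluminium air filter block, fixed, 90 mm (its x) by 246 mm (its y), with three ports in a row along y, 78 mm apart. Ports open in its top face, 34 mm above the bench; each is a bayonet slot 70 mm (block x) by 35 mm with four guide lips round it. Lips and the rails along both long edges stand 42 mm above the bench. A port may be empty. Origin: centre of its underside; z up.
- single: Flat aluminium filter housing with just one port, fixed, 90 by 90 mm, otherwise made like the block: slot 70 mm (its x) by 35 mm, top face at 34 mm, lips and rails at 42 mm. Origin: centre of its underside; z up.
- port0 (a point): Centre of port 0 (of the block, at block y = 78 mm), at the level of the top face, 34 mm above the bench.
- port1 (a point): Centre of port 1 (of the block, at block y = 0 mm), at the level of the top face, 34 mm above the bench.
- port2 (a point): Centre of port 2 (of the block, at block y = -78 mm), at the level of the top face, 34 mm above the bench.
- port3 (a point): Centre of port 3 (of the single housing), at the level of the top face, 34 mm above the bench.
- filter0: Filter, absent or locked in port 0. White can 56 mm across, 58 high; on top a grey grip bar 44 long (own x), 16 thick, 32 high. Below: stem and cross foot 62 (own x) x 28 x 11 mm, reaching 22 below the origin (centre of can underside). Locked: own x is 70 deg clockwise (from above) of its housing's x. Turned to its stop, own x is along housing x and it lifts out (45 mm clears). 0.22 kg.
- filter1: Filter, absent or locked in port 1. White can 56 mm across, 58 high; on top a grey grip bar 44 long (own x), 16 thick, 32 high. Below: stem and cross foot 62 (own x) x 28 x 11 mm, reaching 22 below the origin (centre of can underside). Locked: own x is 70 deg clockwise (from above) of its housing's x. Turned to its stop, own x is along housing x and it lifts out (45 mm clears). 0.22 kg.
- filter2: Filter, absent or locked in port 2. White can 56 mm across, 58 high; on top a grey grip bar 44 long (own x), 16 thick, 32 high. Below: stem and cross foot 62 (own x) x 28 x 11 mm, reaching 22 below the origin (centre of can underside). Locked: own x is 70 deg clockwise (from above) of its housing's x. Turned to its stop, own x is along housing x and it lifts out (45 mm clears). 0.22 kg.
- filter3: Filter, absent or locked in port 3. White can 56 mm across, 58 high; on top a grey grip bar 44 long (own x), 16 thick, 32 high. Below: stem and cross foot 62 (own x) x 28 x 11 mm, reaching 22 below the origin (centre of can underside). Locked: own x is 70 deg clockwise (from above) of its housing's x. Turned to its stop, own x is along housing x and it lifts out (45 mm clears). 0.22 kg.
- isolator (a joint): Angle of the black isolator handle on the grey box: 0 = on (handle's white mark pointing along the box's -x), 1.4 = fully off, at its stop; grows as it is turned clockwise seen from above. Stays where it is left.
- isolator_grip (a point): On the axis of the isolator handle, 92 mm above the bench, at the height to grip. The handle is an upright bar 76 mm long (along this point's x, from -44 to +32 mm), 16 mm thick, from 72 to 104 mm above the bench; it stands on a grey box 86 mm square. The point turns with the handle.
- tray: Open steel tray for the old filters, fixed, 250 mm (x) by 170 mm (y) outside, walls 4 mm thick and 35 mm high. Origin: centre of its underside.
- tray_in (a point): Centre of the tray's inner floor.
- crate: Open grey plastic crate, fixed, 262 mm (x) by 202 mm (y), walls 6 mm thick and 55 mm high, holding the covers and odd parts. Origin: centre of its underside.
- cover: The long dust cover: flat aluminium plate 216 mm (own x) by 96 mm by 5 mm with a black upright grip rib along its middle (90 mm along x, 14 mm thick, top 31 mm above the underside). Starts in the crate. Origin: centre of its underside; z up. Mass about 0.16 kg. In place it lies on the lips of the block, its underside 42 mm above the bench, its length along the block's y.
- cover_grip (a point): Point on the long cover's rib, 27 mm above its underside, where the fingers can grip across the rib.
- short_cover: The short dust cover: aluminium plate 100 mm (own x) by 76 by 5 mm with a black rib along its middle (50 mm along x, 14 thick, top 31 mm above the underside). Starts in the crate. Origin: centre of its underside; z up. About 0.08 kg. In place it lies on the single housing, underside 42 mm above the bench, its length along that housing's x.
- short_cover_grip (a point): Point on the short cover's rib, 27 mm above its underside, where the fingers can grip across the rib.
- bottle0: White sample bottle with orange cap, 44 mm across, 110 mm high; a bystander. Origin: centre of its underside.
- bottle1: White sample bottle with orange cap, 44 mm across, 110 mm high; a bystander. Origin: centre of its underside.

How it is judged:
By the outcome, as a careful person would: the job done as asked, in the order asked, and still so for the second after the job is handed in, with the robot touching nothing.
Of filter0, filter1, filter2, filter3 only 3 to 4 are there at a start; the rules pass over those that are not, and their reading is None.
At some moment in a run one of cover, short_cover may be knocked a few centimetres aside while the robot is not near it.
Once in a run the grip may slacken for a moment while it holds something.
It also fails if it takes over 210 s, if anything falls off the work surface, if the arm or the gripper's body presses on something with over 40 N, if the wrist force passes 120 N, or if a joint passes its speed limit or range.

### The arm

A 6-joint arm with a two-finger parallel gripper is mounted at the origin on the work surface. World frame = base frame: x ahead of the robot, y to its left, z up, the work surface at z = 0. Lengths are in m, angles in rad, forces in N, time in s.
With the tool pointing down it reaches from about 0.25 to 0.725 m from the base axis. Payload 4 kg.
Tool frame: the origin (TCP) lies at the very end of the fingers, on their centre line; the grasp point (between the pads) lies 19 mm behind it; z points along the fingers, y is the line along which they close (so a half turn about z gives the same grasp; the last joint's range is limited). The gripper opens to 85 mm and grips with 20 to 120 N. Pads are 22 mm wide; open, the fingers measure 114 mm over their backs; the gripper's body (76 mm by 85 mm) begins 54 mm behind the grasp point. The pads swing forward as they close: fully open they stand 13 mm farther back than shut.
Start: joints at [-1.139, 0.241, 0.005, 1.335, 0, 1.571], TCP at [0.209, -0.454, 0.231] pointing down, gripper open.
Joint ranges: [-2.72, 2.72], [-1.05, 1.87], [-1.09, 1.28], [-1.99, 2.15], [-1.42, 1.44], [-3.14, 3.14]. Speed limits (rad/s): [2.79, 2.79, 3.14, 3.14, 3.14, 3.14].

### API

Orientations are given as a unit quaternion [x, y, z, w].
In Python, from workcell import * gives the robot as it stands. The module is installed in compiled form; this text tells all that it offers.
- The arm moves only by the tool send_rows, never from a script. Its argument "steps" is text: rows parted by semicolons, each of 7 numbers parted by spaces: the opening, from -1 (shut) to 1 (fully open), then the shift along the world's x, y, z in m, then the turn, a rotation vector about the world's x, y, z in rad. A call has exactly 5 rows; each row shifts and turns the commanded pose from where the row before left it; what a row does not reach is not made up. A row lasts 1/12 s, in which the tool goes at most 41.7 mm and 7.16 degrees, less where a joint would pass 70% of its speed; a pose out of reach is approached as far as the arm can. A call is refused whole if a number of a shift passes 0.0417 or a number of a turn 0.125, either way. A call with a gripper value outside its range is refused whole. The fingers move at their own pace and stop on an object; the grip force is fixed at half the most. Time passes only in rows, so rows that do not move let the fingers close, or fill a call up. It gives the time, the measured TCP pose, the force, the opening and the grip force at its end, in the units of the state.
- get_obs(): the state, without advancing time (a new reading comes with each control period).
- camera(name): name is "scene" or "top" or "wrist"; returns a dict with "frame" (400x640x3 uint8, red, green, blue), "range_z" (400x640 float32, m along the optical axis (not along the pixel's ray), 0 where there is no reading), "camera_matrix" (3x3 intrinsics, pixels), "extrinsics" (4x4, takes a point from world to camera coordinates); the wrist camera has in their place "T_tool_cam" (4x4, takes a point from camera to tool coordinates, whose origin is the TCP and whose axes are the flange's). Camera axes: x right, y down, z forward; pixel columns grow to the right and rows downward; lengths in m; the calibration is good to about 2 mm. A picture is of the moment at which its call begins: read the wrist's pose just before it.
- job_done(): hands the job in; it is judged then, once.
The state is a dict: "clock": time; "joint_pos": joint angles; "joint_vel": joint speeds; "tau": joint torques, N m; "eef_pos": TCP position; "tool_rot": TCP orientation; "ft_force": force on the tool from outside, world axes, zero at the start; "ft_torque": the same for the moment, N m; "grip_width": finger opening in m; "grasp_force": force on a finger pad.
Only numpy, scipy, OpenCV 4.12 (cv2) and the standard library are available. Lean on these libraries where they do the work, as an engineer would, in place of code of your own. Each camera call takes 0.05 s, during which the arm holds its last target. There are 200 camera calls.

## Working session

There is one attempt and no reset: what is moved stays moved. The work goes in short steps, Python scripts to look and compute and a tool call to move; the robot and the scene stay as the last step left them, time stands still between calls to the robot, and variables do not carry over. Pictures are saved under pics/ and viewed, at most 14 in all, crops included, and the job is handed in when it is done.

Besides the shell and the picture viewer there is one more tool, called after "Call:" as name(argument=value, ...) on one line, values as JSON. send_rows: Moves the arm, as the interface text tells. Its arguments: {"type":"object","properties":{"steps":{"type":"string"}},"required":["steps"]}

```bash
mkdir -p pics
cat > h.py <<'E'
from workcell import *
import numpy as np, cv2
from scipy.spatial.transform import Rotation as R
def cam(n):
    o=get_obs(); c=camera(n); K=c["camera_matrix"]
    if n=="wrist":
        T=np.eye(4);T[:3,:3]=R.from_quat(o["tool_rot"]).as_matrix();T[:3,3]=o["eef_pos"]
        W=T@c["T_tool_cam"]
    else: W=np.linalg.inv(c["extrinsics"])
    z=c["range_z"]; v,u=np.mgrid[:400,:640]
    P=np.stack([(u-K[0,2])/K[0,0]*z,(v-K[1,2])/K[1,1]*z,z],-1)
    return c["frame"],P@W[:3,:3].T+W[:3,3],z,K,W
def save(n,f): cv2.imwrite("pics/"+n+".png",f[...,::-1])
E
python3 - <<'E'
from h import *
o=get_obs();print({k:np.round(v,3) for k,v in o.items()})
for n in("scene","top"):
    f,P,z,K,W=cam(n);save(n+"0",f);print(n,np.round(W,3),np.round(K,1));np.savez(n+"0.npz",f=f,P=P,z=z,K=K,W=W)
E
```

```text
{'clock': np.float64(0.0), 'joint_pos': array([-1.139,  0.241,  0.004,  1.335, -0.   ,  1.571]), 'joint_vel': array([ 0.002,  0.001,  0.001, -0.001, -0.   ,  0.001]), 'tau': array([-0.0000e+00, -3.7232e+01,  2.5241e+01,  1.7000e-02, -0.0000e+00,
        0.0000e+00]), 'eef_pos': array([ 0.209, -0.454,  0.23 ]), 'tool_rot': array([ 0.977,  0.214, -0.   , -0.001]), 'ft_force': array([-0.14 , -1.291,  0.431]), 'ft_torque': array([-0.031, -0.033, -0.018]), 'grasp_force': np.float64(0.0), 'grip_width': np.float64(0.085)}
scene [[-0.177  0.672 -0.719  1.452]
 [ 0.984  0.133 -0.118  0.136]
 [ 0.016 -0.729 -0.685  0.981]
 [ 0.     0.     0.     1.   ]] [[443.7   0.  323.3]
 [  0.  443.7 201.2]
 [  0.    0.    1. ]]
top [[-3.700e-02 -9.770e-01  2.110e-01  2.870e-01]
 [-9.990e-01  3.700e-02 -6.000e-03 -2.300e-02]
 [-1.000e-03 -2.110e-01 -9.780e-01  1.056e+00]
 [ 0.000e+00  0.000e+00  0.000e+00  1.000e+00]] [[394.4   0.  320.7]
 [  0.  394.4 203.3]
 [  0.    0.    1. ]]
```

View pics/top0.png

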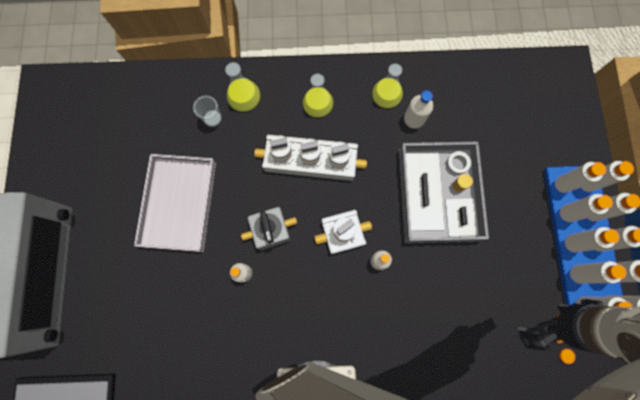

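View pics/scene0.png

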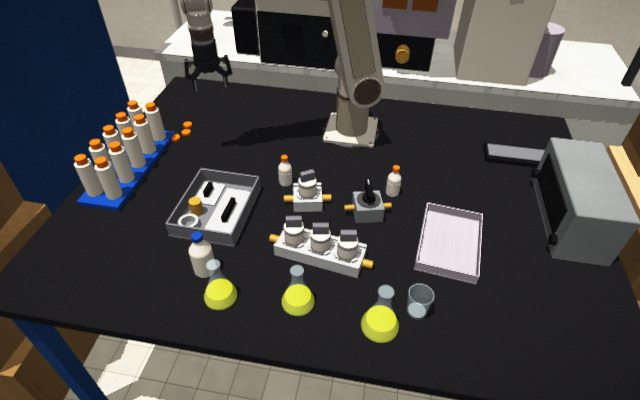

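```bash
cat >> h.py <<'E'
def blobs(P,z,lo,hi,box,minn=15,mask=None):
    """components of the points in a height band: rectangle fit in world xy"""
    m=(z>0)&(P[...,2]>lo)&(P[...,2]<hi)&(P[...,0]>box[0])&(P[...,0]<box[1])&(P[...,1]>box[2])&(P[...,1]<box[3])
    if mask is not None:m&=mask
    n,l,s,c=cv2.connectedComponentsWithStats(m.astype(np.uint8))
    for i in range(1,n):
        if s[i,4]<minn: continue
        q=P[l==i]; r=cv2.minAreaRect((q[:,:2]*1000).astype(np.float32)); b=cv2.boxPoints(r)
        e=[b[1]-b[0],b[2]-b[1]];e=max(e,key=np.linalg.norm)
        print("px",np.round(c[i]),"n",s[i,4],"ctr",np.round(r[0],1),"size",np.round(sorted(r[1]),1),"longdir deg %.1f"%(np.degrees(np.arctan2(e[1],e[0]))%180),"z med %.1f max %.1f"%(np.median(q[:,2])*1e3,q[:,2].max()*1e3))
E
python3 - <<'E'
from h import *
d=np.load("top0.npz");f,P,z=d["f"],d["P"],d["z"]
B=(0.1,0.75,-0.4,0.6)
for n,b in {"table":(-.02,.01),"tall":(.112,.2),"handle":(.096,.108),"box/can":(.085,.096),"boxtop":(.05,.075),"lips":(.037,.048),"top":(.028,.036),"traywall":(.03,.045)}.items():
    print(n);blobs(P,z,*b,B,25)
c=f[120:280,130:500];save("topcrop",cv2.resize(c,None,fx=2.1,fy=2.1,interpolation=cv2.INTER_CUBIC))
E
```

```text
table
px [267. 261.] n 71647 ctr [425. 100.] size [ 650. 1000.] longdir deg 90.0 z med -0.3 max 9.9
px [439. 193.] n 1374 ctr [ 530.8 -335. ] size [131.6 246.4] longdir deg 179.3 z med 6.6 max 10.0
px [175. 204.] n 4908 ctr [530.4 365.9] size [155.8 241.5] longdir deg 173.5 z med 3.4 max 9.9
px [421. 167.] n 56 ctr [ 601.9 -304.4] size [34.6 55. ] longdir deg 23.2 z med 9.2 max 10.0
px [280. 164.] n 30 ctr [630.2  79.2] size [ 9.2 33.8] longdir deg 85.8 z med 7.3 max 10.0
px [309. 166.] n 29 ctr [6.19e+02 2.00e-01] size [ 9.4 30.6] longdir deg 87.1 z med 7.0 max 10.0
px [337. 170.] n 26 ctr [607.  -78.3] size [ 8.8 33. ] longdir deg 84.7 z med 7.4 max 9.6
px [413. 178.] n 31 ctr [ 575.9 -283.7] size [14.7 38.2] longdir deg 33.6 z med 9.0 max 9.9
px [412. 202.] n 29 ctr [ 507.4 -275.8] size [17.3 34.9] longdir deg 20.9 z med 9.2 max 9.9
px [420. 206.] n 29 ctr [ 496.3 -294.7] size [22.1 26.6] longdir deg 13.9 z med 9.1 max 10.0
px [433. 214.] n 32 ctr [ 468.9 -332.4] size [21.4 27.2] longdir deg 159.0 z med 8.8 max 10.0
px [422. 215.] n 44 ctr [ 468.9 -300. ] size [23.7 35.5] longdir 
[... 5682 characters left out ...]
50.6] longdir deg 179.0 z med 38.1 max 45.0
px [173. 202.] n 560 ctr [528.  360.2] size [172.3 250.6] longdir deg 173.4 z med 33.6 max 39.7
px [425. 189.] n 186 ctr [ 535.1 -310. ] size [14.8 88.4] longdir deg 178.2 z med 36.8 max 42.4
px [456. 185.] n 25 ctr [ 545.1 -393.1] size [ 6.  27.2] longdir deg 9.7 z med 36.3 max 43.7
px [462. 216.] n 27 ctr [ 460.2 -398.3] size [ 3.  46.4] longdir deg 0.5 z med 34.5 max 38.6
px [342. 232.] n 692 ctr [429.5 -84.8] size [90.3 90.6] longdir deg 13.4 z med 36.6 max 44.9
px [290. 222.] n 70 ctr [459.9  53.3] size [15.7 29.9] longdir deg 101.8 z med 36.2 max 44.8
px [247. 235.] n 64 ctr [429.2 166.4] size [15.  26.9] longdir deg 106.9 z med 36.0 max 40.5
```

View pics/topcrop.png

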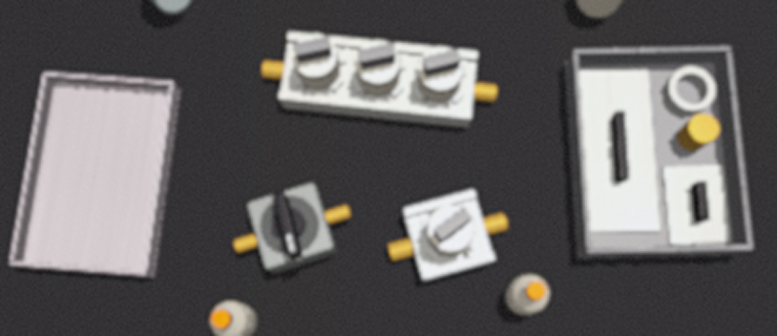

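Call:
send_rows(steps="0 0.0094 0.0226 0 0 0 0.118;0 0.0094 0.0226 0 0 0 0.118;0 0.0094 0.0226 0 0 0 0.118;0 0.0094 0.0226 0 0 0 0.118;0 0.0094 0.0226 0 0 0 0.118")

```text
clock: 0.52
eef_pos: [0.2562, -0.3398, 0.2308]
tool_rot: [0.871, 0.491, -0.0, -0.001]
ft_force: [0.2, -0.3, 0.7]
grip_width: 0.0427
grasp_force: 0.0
```

Call:
send_rows(steps="0 0.0094 0.0226 0 0 0 0.118;0 0.0094 0.0226 0 0 0 0.118;0 0.0094 0.0226 0 0 0 0.118;0 0.0094 0.0226 0 0 0 0.118;0 0.0094 0.0226 0 0 0 0.118")

```text
clock: 0.93
eef_pos: [0.3032, -0.2268, 0.231]
tool_rot: [0.69, 0.723, -0.0, -0.0]
ft_force: [0.3, -0.2, 0.3]
grip_width: 0.0422
grasp_force: 0.0
```

Call:
send_rows(steps="0 0.0094 0.0226 0 0 0 0.118;0 0.0094 0.0226 0 0 0 0.118;0 0.0094 0.0226 0 0 0 0.118;0 0.0094 0.0226 0 0 0 0.118;0 0.0094 0.0226 0 0 0 0.118")

```text
clock: 1.35
eef_pos: [0.3502, -0.1139, 0.2311]
tool_rot: [0.45, 0.893, -0.0, -0.0]
ft_force: [0.0, -0.1, 0.5]
grip_width: 0.0431
grasp_force: 0.0
```

Call:
send_rows(steps="0 0.0094 0.0226 0 0 0 0.118;0 0.0094 0.0226 0 0 0 0.118;0 0.0094 0.0226 0 0 0 0.118;0 0.0094 0.0226 0 0 0 0.118;0 0.0094 0.0226 0 0 0 0.118")

```text
clock: 1.77
eef_pos: [0.3972, -0.0009, 0.231]
tool_rot: [0.171, 0.985, -0.0, -0.0]
ft_force: [1.1, 0.1, 0.2]
grip_width: 0.0425
grasp_force: 0.0
```

Call:
send_rows(steps="0 0.0094 0.0226 0 0 0 0.118;0 0.0094 0.0226 0 0 0 0.118;0 0.0094 0.0226 0 0 0 0.118;0 0.0094 0.0226 0 0 0 0.118;0 0.0094 0.0226 0 0 0 0.118")

```text
clock: 2.18
eef_pos: [0.4442, 0.1121, 0.2309]
tool_rot: [-0.123, 0.992, -0.0, -0.0]
ft_force: [0.1, -0.3, -0.1]
grip_width: 0.0426
grasp_force: 0.0
```

```bash
cat >> h.py <<'E'
def st():
    o=get_obs();x=R.from_quat(o["tool_rot"]).as_matrix()
    print("t %.2f"%o["clock"],"tcp",np.round(o["eef_pos"]*1e3,1),"yaw_y %.1f"%np.degrees(np.arctan2(x[1,1],x[0,1])),"tilt",np.round(np.degrees(x[:2,2]),1),"F",np.round(o["ft_force"],1),"M",np.round(o["ft_torque"],2),"w %.1f g %.1f"%(o["grip_width"]*1e3,o["grasp_force"]),"q",np.round(np.degrees(o["joint_pos"])))
E
python3 -c "
from h import *
st()"
```

```text
t 2.18 tcp [444.2 112.1 230.9] yaw_y 104.1 tilt [-0.1 -0. ] F [ 0.1 -0.3 -0.1] M [0.   0.02 0.01] w 42.6 g 0.0 q [14.  9. -6. 75. -0.  0.]
```

Call:
send_rows(steps="0 0 -0.0005 -0.034 0 0 -0.003;0 0 -0.0005 -0.034 0 0 -0.003;0 0 -0.0005 -0.034 0 0 -0.003;0 0 -0.0005 -0.034 0 0 -0.003;0 0 -0.0005 -0.02 0 0 0")

```text
clock: 2.6
eef_pos: [0.4415, 0.1078, 0.0716]
tool_rot: [-0.114, 0.993, -0.0, -0.003]
ft_force: [0.2, -0.4, 0.4]
grip_width: 0.0427
grasp_force: 0.0
```

Call:
send_rows(steps="-1 0 0 0 0 0 0;-1 0 0 0 0 0 0;-1 0 0 0 0 0 0;-1 0 0 0 0 0 0;-1 0 0 0 0 0 0")

```text
clock: 3.02
eef_pos: [0.4429, 0.1091, 0.0749]
tool_rot: [-0.114, 0.993, 0.001, -0.001]
ft_force: [-0.6, 4.6, -14.1]
grip_width: 0.0152
grasp_force: 59.1
```

Call:
send_rows(steps="-1 0 0 0 0 0 -0.1;-1 0 0 0 0 0 -0.1;-1 0 0 0 0 0 -0.1;-1 0 0 0 0 0 -0.1;-1 0 0 0 0 0 -0.1")

```text
clock: 3.43
eef_pos: [0.4429, 0.1108, 0.0749]
tool_rot: [0.137, 0.991, 0.002, -0.002]
ft_force: [-1.3, 10.9, -15.6]
grip_width: 0.0151
grasp_force: 59.1
```

```bash
python3 -c "
from h import *
st()"
```

```text
t 3.43 tcp [442.9 110.8  74.9] yaw_y 74.3 tilt [-0.2  0.3] F [ -1.3  10.9 -15.6] M [1.8  0.23 0.17] w 15.1 g 59.1 q [ 14.  17. -21.  52.   0.  30.]
```

Call:
send_rows(steps="-1 0 0 0 0 0 -0.1;-1 0 0 0 0 0 -0.1;-1 0 0 0 0 0 -0.1;-1 0 0 0 0 0 -0.1;-1 0 0 0 0 0 -0.1")

```text
clock: 3.85
eef_pos: [0.4437, 0.1124, 0.0749]
tool_rot: [0.377, 0.926, 0.004, -0.002]
ft_force: [1.5, 15.1, -18.4]
grip_width: 0.0153
grasp_force: 58.7
```

Call:
send_rows(steps="-1 0 0 0 0 0 -0.1;-1 0 0 0 0 0 -0.1;-1 0 0 0 0 0 -0.1;-1 0 0 0 0 0 -0.08;-1 0 0 0 0 0 -0.05")

```text
clock: 4.27
eef_pos: [0.4448, 0.1132, 0.075]
tool_rot: [0.563, 0.826, 0.004, -0.003]
ft_force: [3.4, 15.6, -19.3]
grip_width: 0.015
grasp_force: 86.6
```

```bash
python3 -c "
from h import *
st()"
```

```text
t 4.27 tcp [444.8 113.2  75. ] yaw_y 21.4 tilt [0.  0.6] F [  3.4  15.6 -19.3] M [ 2.89 -0.52  2.45] w 15.0 g 86.6 q [ 14.  17. -21.  52.   1.  82.]
```

Call:
send_rows(steps="-1 0 0 0 0 0 -0.03;-1 0 0 0 0 0 -0.03;-1 0 0 0 0 0 0;-1 0 0 0 0 0 0;-1 0 0 0 0 0 0")

```text
clock: 4.68
eef_pos: [0.4452, 0.1125, 0.0753]
tool_rot: [0.586, 0.811, 0.003, -0.002]
ft_force: [4.1, 12.4, -19.5]
grip_width: 0.015
grasp_force: 120.1
```

```bash
python3 -c "
from h import *
st()"
```

```text
t 4.68 tcp [445.2 112.5  75.3] yaw_y 18.3 tilt [0.1 0.4] F [  4.1  12.4 -19.5] M [ 2.35 -0.82  2.53] w 15.0 g 120.1 q [ 14.  17. -21.  52.   0.  86.]
```

Call:
send_rows(steps="0 0 0 0 0 0 0;0 0 0 0 0 0 0;0 0 0 0 0 0 0;0 0 0 0.03 0 0 0;0 0 0 0.04 0 0 0")

```text
clock: 5.1
eef_pos: [0.4419, 0.1071, 0.1443]
tool_rot: [0.59, 0.807, -0.003, -0.002]
ft_force: [0.5, 0.3, 0.3]
grip_width: 0.0426
grasp_force: 0.0
```

Call:
send_rows(steps="0 0.02 -0.004 0.04 0 0 -0.02;0 0.04 -0.008 0.01 0 0 -0.02;0 0.04 -0.008 0 0 0 -0.02;0 0.04 -0.008 0 0 0 -0.02;0 0.04 -0.008 0 0 0 -0.02")

```text
clock: 5.52
eef_pos: [0.6249, 0.0714, 0.195]
tool_rot: [0.63, 0.776, 0.001, 0.002]
ft_force: [0.6, 0.8, -0.5]
grip_width: 0.0427
grasp_force: 0.0
```

Call:
send_rows(steps="0 0.025 -0.004 0 0 0 -0.02;0 0 0 0 0 0 0;0 0 0 0 0 0 0;0 0 0 0 0 0 0;0 0 0 0 0 0 0")

```text
clock: 5.93
eef_pos: [0.6465, 0.0687, 0.1934]
tool_rot: [0.637, 0.771, 0.0, 0.0]
ft_force: [-0.4, 0.1, -0.3]
grip_width: 0.0426
grasp_force: 0.0
```

```bash
python3 -c "
from h import *
st()
f,P,z,K,W=cam('top')
blobs(P,z,.096,.108,(.38,.5,.04,.18))
blobs(P,z,.05,.064,(.38,.5,.04,.18))
f,P,z,K,W=cam('wrist');save('w1',f)
blobs(P,z,.112,.135,(.3,.75,-.3,.3))
blobs(P,z,.096,.108,(.38,.5,.04,.18))
"
```

```text
t 5.93 tcp [646.5  68.7 193.4] yaw_y 10.8 tilt [ 0. -0.] F [-0.4  0.1 -0.3] M [ 0.04  0.02 -0.03] w 42.6 g 0.0 q [ 6. 32. 22. 80. -0. 85.]
px [332. 200.] n 1125 ctr [652.4  73.9] size [15.9 43.7] longdir deg 100.8 z med 122.6 max 125.4
px [302. 280.] n 955 ctr [640.9  -3. ] size [16.2 44.2] longdir deg 100.5 z med 122.7 max 124.6
px [ 60. 318.] n 1317 ctr [432.  -83.3] size [18.6 44.2] longdir deg 124.1 z med 121.9 max 124.2
px [82. 93.] n 2517 ctr [445.3 115.7] size [18.1 75.6] longdir deg 114.5 z med 102.3 max 105.6
```

View pics/w1.png

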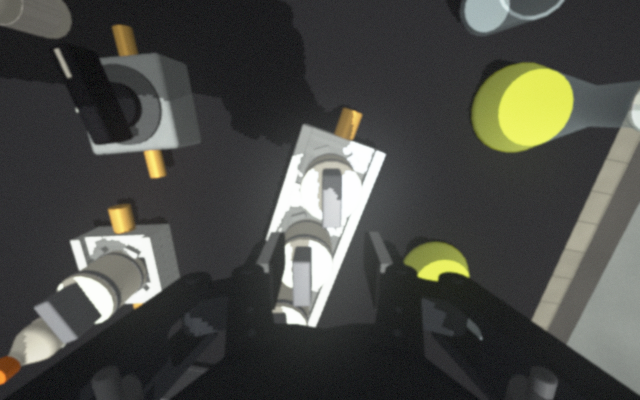

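Call:
send_rows(steps="0 0.0015 0.0015 -0.025 0 0 0;0 0.001 0.001 -0.025 0 0 0;0 0.001 0.001 -0.025 0 0 0;0 0.001 0.001 -0.022 0 0 0;0 0 0 0 0 0 0")

```text
clock: 6.45
eef_pos: [0.6495, 0.0736, 0.092]
tool_rot: [0.637, 0.771, -0.002, -0.002]
ft_force: [-0.5, -0.6, 0.4]
grip_width: 0.0427
grasp_force: 0.0
```

Call:
send_rows(steps="-1 0 0 0 0 0 0;-1 0 0 0 0 0 0;-1 0 0 0 0 0 0;-1 0 0 0 0 0 0;-1 0 0 0 0 0 0")

```text
clock: 6.87
eef_pos: [0.6527, 0.0734, 0.0975]
tool_rot: [0.637, 0.771, 0.001, 0.001]
ft_force: [-2.4, 0.5, 5.4]
grip_width: 0.0149
grasp_force: 60.4
```

```bash
python3 -c "
from h import *
st()"
```

```text
t 6.87 tcp [652.7  73.4  97.5] yaw_y 10.8 tilt [0.1 0. ] F [-2.4  0.5  5.4] M [ 0.08  0.43 -0.01] w 14.9 g 60.4 q [ 6. 36. 14. 68.  0. 86.]
```

Call:
send_rows(steps="-1 0 0 0 0 0 0.12;-1 0 0 0 0 0 0.12;-1 0 0 0 0 0 0.12;-1 0 0 0 0 0 0.12;-1 0 0 0 0 0 0.12")

```text
clock: 7.28
eef_pos: [0.6535, 0.0732, 0.0974]
tool_rot: [0.378, 0.926, 0.001, 0.002]
ft_force: [-0.7, 0.4, 4.1]
grip_width: 0.0152
grasp_force: 60.3
```

Call:
send_rows(steps="-1 0 0 0 0 0 0.12;-1 0 0 0 0 0 0.12;-1 0 0 0 0 0 0.12;-1 0 0 0 0 0 0.12;-1 0 0 0 0 0 0.12")

```text
clock: 7.7
eef_pos: [0.6541, 0.0734, 0.0975]
tool_rot: [0.088, 0.996, 0.001, 0.003]
ft_force: [2.1, -0.1, 3.3]
grip_width: 0.0147
grasp_force: 60.1
```

Call:
send_rows(steps="-1 0 0 0 0 0 0.03;-1 0 0 0 0 0 0.02;-1 0 0 0 0 0 0;-1 0 0 0 0 0 0;-1 0 0 0 0 0 0")

```text
clock: 8.12
eef_pos: [0.6541, 0.0733, 0.0975]
tool_rot: [0.066, 0.998, 0.0, 0.003]
ft_force: [1.7, 0.3, 4.9]
grip_width: 0.0148
grasp_force: 60.4
```

```bash
python3 -c "
from h import *
st()"
```

```text
t 8.12 tcp [654.1  73.3  97.5] yaw_y 82.4 tilt [0.3 0. ] F [1.7 0.3 4.9] M [ 0.1  -0.46 -0.  ] w 14.8 g 60.4 q [ 6. 36. 14. 68. -0. 14.]
```

Call:
send_rows(steps="-1 0 0 0 0 0 0.02;-1 0 0 0 0 0 0.02;-1 0 0 0 0 0 0;-1 0 0 0 0 0 0;-1 0 0 0 0 0 0")

```text
clock: 8.53
eef_pos: [0.654, 0.0733, 0.0975]
tool_rot: [0.047, 0.999, 0.0, 0.003]
ft_force: [1.6, 0.2, 6.2]
grip_width: 0.0151
grasp_force: 60.5
```

```bash
python3 -c "
from h import *
st()"
```

```text
t 8.53 tcp [654.   73.3  97.5] yaw_y 84.7 tilt [0.3 0. ] F [1.6 0.2 6.2] M [ 0.13 -0.44 -0.23] w 15.1 g 60.5 q [ 6. 36. 14. 68.  0. 12.]
```

Call:
send_rows(steps="-1 0 0 0.006 0 0 0;-1 0 0 0.006 0 0 0;-1 0 0 0.006 0 0 0;-1 0 0 0.006 0 0 0;-1 0 0 0.006 0 0 0")

```text
clock: 8.95
eef_pos: [0.6515, 0.0729, 0.1257]
tool_rot: [0.046, 0.999, -0.001, -0.001]
ft_force: [0.1, 0.7, -2.4]
grip_width: 0.0151
grasp_force: 59.2
```

```bash
python3 -c "
from h import *
st()"
```

```text
t 8.95 tcp [651.5  72.9 125.7] yaw_y 84.7 tilt [-0.1 -0.1] F [ 0.1  0.7 -2.4] M [-0.04 -0.   -0.03] w 15.1 g 59.2 q [ 6. 35. 17. 72. -0. 12.]
```

Call:
send_rows(steps="-1 0 0 0.02 0 0 0;-1 -0.011 0.033 0.02 0 0 0;-1 -0.0125 0.0375 0 0 0 0;-1 -0.0125 0.0375 0 0 0 0;-1 -0.0125 0.0375 0 0 0 0")

```text
clock: 9.37
eef_pos: [0.6033, 0.2195, 0.1669]
tool_rot: [0.047, 0.999, 0.0, 0.001]
ft_force: [-0.3, -0.0, -2.9]
grip_width: 0.0149
grasp_force: 59.4
```

Call:
send_rows(steps="-1 -0.0125 0.0375 0 0 0 0;-1 -0.0125 0.0375 0 0 0 0;-1 -0.0125 0.0375 0 0 0 0;-1 -0.0125 0.0375 0 0 0 0;-1 -0.0105 0.0295 0 0 0 0")

```text
clock: 9.78
eef_pos: [0.5416, 0.4009, 0.1661]
tool_rot: [0.045, 0.999, 0.0, 0.0]
ft_force: [1.0, -0.5, -3.0]
grip_width: 0.0151
grasp_force: 59.4
```

Call:
send_rows(steps="-1 0 0 0 0 0 0;-1 0 0 0 0 0 0;-1 0 0 -0.01 0 0 0;-1 0 0 -0.02 0 0 0;-1 0 0 -0.02 0 0 0")

```text
clock: 10.2
eef_pos: [0.5445, 0.3968, 0.1156]
tool_rot: [0.047, 0.999, 0.0, 0.001]
ft_force: [-0.4, 0.4, -2.9]
grip_width: 0.0149
grasp_force: 64.4
```

```bash
python3 -c "
from h import *
st()"
```

```text
t 10.20 tcp [544.5 396.8 115.6] yaw_y 84.6 tilt [0.1 0. ] F [-0.4  0.4 -2.9] M [ 0.01  0.02 -0.  ] w 14.9 g 64.4 q [36. 37. 19. 72. -0. 42.]
```

Call:
send_rows(steps="-1 0 0 -0.01 0 0 0;-1 0 0 -0.008 0 0 0;-1 0 0 -0.004 0 0 0;-1 0 0 -0.002 0 0 0;-1 0 0 0 0 0 0")

```text
clock: 10.62
eef_pos: [0.5435, 0.398, 0.0916]
tool_rot: [0.046, 0.999, 0.0, 0.0]
ft_force: [0.5, -0.6, -2.7]
grip_width: 0.0153
grasp_force: 64.2
```

Call:
send_rows(steps="-0.2 0 0 0 0 0 0;-0.2 0 0 0 0 0 0;-0.2 0 0 0 0 0 0;-0.2 0 0 0.02 0 0 0;-0.2 0 0 0.04 0 0 0")

```text
clock: 11.03
eef_pos: [0.5401, 0.3963, 0.1465]
tool_rot: [0.046, 0.999, -0.003, -0.004]
ft_force: [-0.5, 1.3, -1.8]
grip_width: 0.034
grasp_force: 0.0
```

Call:
send_rows(steps="0 0 0 0.04 0 0 0;0 0.008 -0.034 0.005 0 0 -0.11;0 0.008 -0.034 0 0 0 -0.11;0 0.008 -0.034 0 0 0 -0.11;0 0.008 -0.034 0 0 0 -0.11")

```text
clock: 11.45
eef_pos: [0.5756, 0.2616, 0.1981]
tool_rot: [0.265, 0.964, 0.001, 0.001]
ft_force: [0.1, 0.2, 0.4]
grip_width: 0.0427
grasp_force: 0.0
```

Call:
send_rows(steps="0 0.008 -0.034 0 0 0 -0.11;0 0.008 -0.034 0 0 0 -0.11;0 0.008 -0.034 0 0 0 -0.11;0 0.008 -0.034 0 0 0 -0.11;0 0.008 -0.034 0 0 0 -0.11")

```text
clock: 11.87
eef_pos: [0.6156, 0.0908, 0.1977]
tool_rot: [0.517, 0.856, 0.001, 0.001]
ft_force: [-0.2, -0.0, -0.7]
grip_width: 0.0426
grasp_force: 0.0
```

Call:
send_rows(steps="0 0.008 -0.034 0 0 0 -0.11;0 0.008 -0.034 0 0 0 -0.11;0 0.005 -0.025 0 0 0 -0.08;0 0 0 0 0 0 0;0 0 0 0 0 0 0")

```text
clock: 12.28
eef_pos: [0.6365, -0.0024, 0.1971]
tool_rot: [0.638, 0.77, 0.001, 0.0]
ft_force: [0.7, 1.1, -0.2]
grip_width: 0.0424
grasp_force: 0.0
```

```bash
python3 -c "
from h import *
st()
f,P,z,K,W=cam('top')
blobs(P,z,.1,.135,(.4,.65,.27,.45))
f,P,z,K,W=cam('wrist')
blobs(P,z,.112,.135,(.5,.75,-.3,.3))
"
```

```text
t 12.28 tcp [636.5  -2.4 197.1] yaw_y 10.7 tilt [0.1 0. ] F [ 0.7  1.1 -0.2] M [0.03 0.07 0.  ] w 42.4 g 0.0 q [-0. 30. 20. 79.  0. 79.]
px [148. 190.] n 157 ctr [541.9 396.7] size [18.3 43.4] longdir deg 171.9 z med 114.1 max 121.1
px [328. 206.] n 1069 ctr [640.9  -3.1] size [15.8 43.4] longdir deg 101.0 z med 122.7 max 125.0
px [299. 285.] n 918 ctr [629.5 -80. ] size [16.1 44.3] longdir deg 102.5 z med 122.6 max 124.4
```

Call:
send_rows(steps="0 0.002 0 -0.025 0 0 0;0 0.002 0 -0.025 0 0 0;0 0 -0.0005 -0.025 0 0 0;0 0 -0.0005 -0.025 0 0 0;0 0 0 0 0 0 0")

```text
clock: 12.8
eef_pos: [0.6376, 0.0003, 0.092]
tool_rot: [0.636, 0.772, -0.002, -0.002]
ft_force: [-0.4, 0.9, -0.0]
grip_width: 0.0424
grasp_force: 0.0
```

Call:
send_rows(steps="-1 0 0 0 0 0 0;-1 0 0 0 0 0 0;-1 0 0 0 0 0 0;-1 0 0 0 0 0 0;-1 0 0 0 0 0 0")

```text
clock: 13.22
eef_pos: [0.6409, -0.001, 0.0982]
tool_rot: [0.637, 0.771, 0.001, 0.001]
ft_force: [-0.5, 2.6, 3.8]
grip_width: 0.0151
grasp_force: 60.9
```

Call:
send_rows(steps="-1 0 0 0 0 0 0.12;-1 0 0 0 0 0 0.12;-1 0 0 0 0 0 0.12;-1 0 0 0 0 0 0.12;-1 0 0 0 0 0 0.12")

```text
clock: 13.63
eef_pos: [0.6407, -0.0021, 0.0982]
tool_rot: [0.379, 0.926, 0.0, 0.001]
ft_force: [-1.0, 0.5, 4.1]
grip_width: 0.0149
grasp_force: 61.0
```

Call:
send_rows(steps="-1 0 0 0 0 0 0.12;-1 0 0 0 0 0 0.12;-1 0 0 0 0 0 0.12;-1 0 0 0 0 0 0.12;-1 0 0 0 0 0 0.12")

```text
clock: 14.05
eef_pos: [0.6405, -0.003, 0.0983]
tool_rot: [0.089, 0.996, -0.001, 0.001]
ft_force: [-0.9, -2.3, 4.9]
grip_width: 0.0149
grasp_force: 61.0
```

Call:
send_rows(steps="-1 0 0 0 0 0 0.03;-1 0 0 0 0 0 0.03;-1 0 0 0 0 0 0.03;-1 0 0 0 0 0 0;-1 0 0 0 0 0 0")

```text
clock: 14.47
eef_pos: [0.6404, -0.0033, 0.0983]
tool_rot: [0.047, 0.999, -0.001, 0.001]
ft_force: [-2.3, -2.6, 5.9]
grip_width: 0.0152
grasp_force: 61.3
```

```bash
python3 -c "
from h import *
st()
"
```

```text
t 14.47 tcp [640.4  -3.3  98.3] yaw_y 84.6 tilt [ 0.1 -0.1] F [-2.3 -2.6  5.9] M [-0.41  0.5  -0.35] w 15.2 g 61.3 q [-0. 34. 11. 67. -0.  5.]
```

Call:
send_rows(steps="-1 0 0 0.006 0 0 0;-1 0 0 0.016 0 0 0;-1 0 0 0.016 0 0 0;-1 0 0 0.016 0 0 0;-1 0 0 0.016 0 0 0")

```text
clock: 14.88
eef_pos: [0.6396, -0.0017, 0.1667]
tool_rot: [0.046, 0.999, 0.0, -0.001]
ft_force: [0.2, 0.0, -2.7]
grip_width: 0.0147
grasp_force: 60.0
```

Call:
send_rows(steps="-1 -0.0152 0.0342 0 0 0 0;-1 -0.0152 0.0342 0 0 0 0;-1 -0.0152 0.0342 0 0 0 0;-1 -0.0152 0.0342 0 0 0 0;-1 -0.0152 0.0342 0 0 0 0")

```text
clock: 15.3
eef_pos: [0.5628, 0.1705, 0.1663]
tool_rot: [0.046, 0.999, -0.0, -0.0]
ft_force: [0.1, -0.8, -3.2]
grip_width: 0.0148
grasp_force: 60.0
```

Call:
send_rows(steps="-1 -0.0152 0.0342 0 0 0 0;-1 -0.0152 0.0342 0 0 0 0;-1 -0.0152 0.0342 0 0 0 0;-1 -0.0152 0.0342 0 0 0 0;-1 -0.0152 0.0342 0 0 0 0")

```text
clock: 15.72
eef_pos: [0.4868, 0.3417, 0.1664]
tool_rot: [0.046, 0.999, -0.0, -0.0]
ft_force: [1.5, 0.7, -2.8]
grip_width: 0.0152
grasp_force: 60.0
```

Call:
send_rows(steps="-1 -0.0152 0.0342 0 0 0 0;-1 -0.0148 0.0338 0 0 0 0;-1 0 0 0 0 0 0;-1 0 0 0 0 0 0;-1 0 0 -0.03 0 0 0")

```text
clock: 16.13
eef_pos: [0.461, 0.4114, 0.1424]
tool_rot: [0.045, 0.999, 0.004, 0.005]
ft_force: [1.2, 1.0, -1.9]
grip_width: 0.0147
grasp_force: 60.2
```

```bash
python3 -c "
from h import *
st()
"
```

```text
t 16.13 tcp [461.  411.4 142.4] yaw_y 84.8 tilt [0.5 0.4] F [ 1.2  1.  -1.9] M [ 0.12 -0.21  0.01] w 14.7 g 60.2 q [42. 29. 10. 70. -0. 47.]
```

Call:
send_rows(steps="-1 0 0 -0.02 0 0 0;-1 0 0 -0.016 0 0 0;-1 0 0 -0.007 0 0 0;-1 0 0 -0.004 0 0 0;-1 0 0 0 0 0 0")

```text
clock: 16.55
eef_pos: [0.4583, 0.407, 0.0905]
tool_rot: [0.047, 0.999, -0.0, -0.0]
ft_force: [-1.2, -0.0, -2.3]
grip_width: 0.0152
grasp_force: 60.1
```

Call:
send_rows(steps="-0.2 0 0 0 0 0 0;-0.2 0 0 0 0 0 0;-0.2 0 0 0 0 0 0;-0.2 0 0 0.02 0 0 0;-0.2 0 0 0.04 0 0 0")

```text
clock: 16.97
eef_pos: [0.4555, 0.4056, 0.1447]
tool_rot: [0.046, 0.999, -0.004, -0.004]
ft_force: [0.4, 0.3, -0.9]
grip_width: 0.0341
grasp_force: 0.0
```

Call:
send_rows(steps="0 0 0 0.04 0 0 0;0 0.012 -0.035 0.005 0 0 -0.091;0 0.012 -0.035 0 0 0 -0.091;0 0.012 -0.035 0 0 0 -0.091;0 0.012 -0.035 0 0 0 -0.091")

```text
clock: 17.38
eef_pos: [0.5068, 0.2672, 0.1955]
tool_rot: [0.228, 0.974, 0.001, 0.001]
ft_force: [0.1, 0.6, 0.2]
grip_width: 0.0426
grasp_force: 0.0
```

Call:
send_rows(steps="0 0.012 -0.035 0 0 0 -0.091;0 0.012 -0.035 0 0 0 -0.091;0 0.012 -0.035 0 0 0 -0.091;0 0.012 -0.035 0 0 0 -0.091;0 0.012 -0.035 0 0 0 -0.091")

```text
clock: 17.8
eef_pos: [0.5668, 0.0914, 0.1951]
tool_rot: [0.442, 0.897, 0.0, 0.001]
ft_force: [-0.3, 0.9, -0.0]
grip_width: 0.0427
grasp_force: 0.0
```

Call:
send_rows(steps="0 0.012 -0.035 0 0 0 -0.091;0 0.012 -0.035 0 0 0 -0.091;0 0.012 -0.035 0 0 0 -0.091;0 0.012 -0.035 0 0 0 -0.091;0 0.012 -0.035 0 0 0 -0.091")

```text
clock: 18.22
eef_pos: [0.6267, -0.0838, 0.195]
tool_rot: [0.633, 0.774, 0.0, 0.001]
ft_force: [0.7, 0.2, -0.3]
grip_width: 0.0428
grasp_force: 0.0
```

Call:
send_rows(steps="0 0 0 0 0 0 0;0 0 0 0 0 0 0;0 0 0 0 0 0 0;0 0 0 0 0 0 0;0 0 0 0 0 0 0")

```text
clock: 18.63
eef_pos: [0.6259, -0.0804, 0.1947]
tool_rot: [0.63, 0.776, 0.0, 0.0]
ft_force: [-0.9, -0.3, -0.1]
grip_width: 0.0428
grasp_force: 0.0
```

```bash
python3 -c "
from h import *
st()
f,P,z,K,W=cam('top')
blobs(P,z,.1,.135,(.4,.65,.27,.45))
f,P,z,K,W=cam('wrist')
blobs(P,z,.112,.135,(.5,.75,-.3,.3))
"
```

```text
t 18.63 tcp [625.9 -80.4 194.7] yaw_y 11.9 tilt [0. 0.] F [-0.9 -0.3 -0.1] M [-0.01 -0.01  0.02] w 42.8 g 0.0 q [-7. 30. 19. 79.  0. 71.]
px [148. 189.] n 157 ctr [542.  396.5] size [17.7 43.6] longdir deg 175.1 z med 114.1 max 121.0
px [143. 222.] n 169 ctr [460.2 404.7] size [17.1 44.3] longdir deg 174.6 z med 114.2 max 118.4
px [328. 205.] n 1073 ctr [629.3 -80.6] size [15.4 44.1] longdir deg 102.0 z med 122.8 max 125.2
```

Same pattern for filter 2.

Call:
send_rows(steps="0 0.0015 0 -0.025 0 0 0;0 0.001 0 -0.025 0 0 0;0 0 0 -0.025 0 0 0;0 0 0 -0.022 0 0 0;0 0 0 0 0 0 0")

```text
clock: 19.15
eef_pos: [0.6247, -0.0803, 0.0921]
tool_rot: [0.63, 0.776, -0.003, -0.004]
ft_force: [-1.3, -0.2, -0.1]
grip_width: 0.0428
grasp_force: 0.0
```

Call:
send_rows(steps="-1 0 0 0 0 0 0;-1 0 0 0 0 0 0;-1 0 0 0 0 0 0;-1 0 0 0 0 0 0;-1 0 0 0 0 0 0")

```text
clock: 19.57
eef_pos: [0.6297, -0.0817, 0.0993]
tool_rot: [0.631, 0.776, 0.001, 0.001]
ft_force: [0.8, 0.7, 2.6]
grip_width: 0.0146
grasp_force: 61.0
```

Call:
send_rows(steps="-1 0 0 0 0 0 0.12;-1 0 0 0 0 0 0.12;-1 0 0 0 0 0 0.12;-1 0 0 0 0 0 0.12;-1 0 0 0 0 0 0.12")

```text
clock: 19.98
eef_pos: [0.6303, -0.0821, 0.0993]
tool_rot: [0.371, 0.929, 0.001, 0.002]
ft_force: [1.5, 0.1, 1.7]
grip_width: 0.0146
grasp_force: 60.9
```

Call:
send_rows(steps="-1 0 0 0 0 0 0.12;-1 0 0 0 0 0 0.12;-1 0 0 0 0 0 0.12;-1 0 0 0 0 0 0.12;-1 0 0 0 0 0 0.12")

```text
clock: 20.4
eef_pos: [0.6305, -0.0818, 0.0994]
tool_rot: [0.08, 0.997, 0.0, 0.003]
ft_force: [1.8, 0.8, 1.8]
grip_width: 0.0145
grasp_force: 60.9
```

Call:
send_rows(steps="-1 0 0 0 0 0 0.03;-1 0 0 0 0 0 0.03;-1 0 0 0 0 0 0.02;-1 0 0 0 0 0 0;-1 0 0 0 0 0 0")

```text
clock: 20.82
eef_pos: [0.6301, -0.0811, 0.0993]
tool_rot: [0.043, 0.999, 0.001, 0.002]
ft_force: [1.1, 3.2, 7.1]
grip_width: 0.0147
grasp_force: 61.7
```

```bash
python3 -c "
from h import *
st()
"
```

```text
t 20.82 tcp [630.1 -81.1  99.3] yaw_y 85.0 tilt [0.3 0.1] F [1.1 3.2 7.1] M [ 0.94 -0.32 -0.6 ] w 14.7 g 61.7 q [-7. 33. 10. 66.  0. -2.]
```

Call:
send_rows(steps="-1 0 0 0.006 0 0 0;-1 0 0 0.016 0 0 0;-1 0 0 0.016 0 0 0;-1 0 0 0.016 0 0 0;-1 0 0 0.016 0 0 0")

```text
clock: 21.23
eef_pos: [0.6272, -0.0825, 0.1672]
tool_rot: [0.043, 0.999, -0.001, -0.002]
ft_force: [0.3, 0.3, -1.2]
grip_width: 0.0144
grasp_force: 60.4
```

Call:
send_rows(steps="-1 -0.0081 0.0334 0 0 0 0;-1 -0.0081 0.0334 0 0 0 0;-1 -0.0081 0.0334 0 0 0 0;-1 -0.0081 0.0334 0 0 0 0;-1 -0.0081 0.0334 0 0 0 0")

```text
clock: 21.65
eef_pos: [0.5865, 0.0854, 0.1668]
tool_rot: [0.043, 0.999, -0.001, -0.001]
ft_force: [0.7, 0.3, -1.2]
grip_width: 0.0144
grasp_force: 60.5
```

Call:
send_rows(steps="-1 -0.0081 0.0334 0 0 0 0;-1 -0.0081 0.0334 0 0 0 0;-1 -0.0081 0.0334 0 0 0 0;-1 -0.0081 0.0334 0 0 0 0;-1 -0.0081 0.0334 0 0 0 0")

```text
clock: 22.07
eef_pos: [0.5463, 0.2525, 0.1668]
tool_rot: [0.043, 0.999, -0.001, -0.001]
ft_force: [0.5, -0.1, -1.1]
grip_width: 0.0151
grasp_force: 60.5
```

Call:
send_rows(steps="-1 -0.0081 0.0334 0 0 0 0;-1 -0.0081 0.0334 0 0 0 0;-1 0 0 0 0 0 0;-1 0 0 0 0 0 0;-1 0 0 -0.03 0 0 0")

```text
clock: 22.48
eef_pos: [0.5348, 0.3205, 0.143]
tool_rot: [0.042, 0.999, 0.002, 0.005]
ft_force: [1.5, 1.0, -0.7]
grip_width: 0.0149
grasp_force: 60.6
```

```bash
python3 -c "
from h import *
st()
"
```

```text
t 22.48 tcp [534.8 320.5 143. ] yaw_y 85.1 tilt [0.6 0.2] F [ 1.5  1.  -0.7] M [ 0.02 -0.15 -0.  ] w 14.9 g 60.6 q [31. 30. 11. 70. -0. 36.]
```

Call:
send_rows(steps="-1 0 0 -0.02 0 0 0;-1 0 0 -0.016 0 0 0;-1 0 0 -0.008 0 0 0;-1 0 0 -0.004 0 0 0;-1 0 0 0 0 0 0")

```text
clock: 22.9
eef_pos: [0.5314, 0.3169, 0.0911]
tool_rot: [0.044, 0.999, -0.001, 0.0]
ft_force: [-0.6, -0.8, 0.2]
grip_width: 0.0147
grasp_force: 61.3
```

Call:
send_rows(steps="-0.2 0 0 0 0 0 0;-0.2 0 0 0 0 0 0;-0.2 0 0 0 0 0 0;-0.2 0 0 0.02 0 0 0;-0.2 0 0 0.04 0 0 0")

```text
clock: 23.32
eef_pos: [0.528, 0.3166, 0.144]
tool_rot: [0.043, 0.999, -0.004, -0.005]
ft_force: [-0.1, -0.4, -0.4]
grip_width: 0.0343
grasp_force: 0.0
```

Call:
send_rows(steps="0 0 0 0.04 0 0 0;0 -0.0087 -0.0337 0.005 0 0 -0.0748;0 -0.0087 -0.0337 0 0 0 -0.0748;0 -0.0087 -0.0337 0 0 0 -0.0748;0 -0.0087 -0.0337 0 0 0 -0.0748")

```text
clock: 23.73
eef_pos: [0.4963, 0.1829, 0.1947]
tool_rot: [0.193, 0.981, 0.0, 0.001]
ft_force: [0.6, -0.9, -0.7]
grip_width: 0.0427
grasp_force: 0.0
```

Call:
send_rows(steps="0 -0.0087 -0.0337 0 0 0 -0.0748;0 -0.0087 -0.0337 0 0 0 -0.0748;0 -0.0087 -0.0337 0 0 0 -0.0748;0 -0.0087 -0.0337 0 0 0 -0.0748;0 -0.0087 -0.0337 0 0 0 -0.0748")

```text
clock: 24.15
eef_pos: [0.4524, 0.014, 0.1946]
tool_rot: [0.372, 0.928, -0.0, 0.0]
ft_force: [1.0, -1.0, 0.3]
grip_width: 0.0428
grasp_force: 0.0
```

Call:
send_rows(steps="0 -0.0087 -0.0337 0 0 0 -0.0748;0 -0.0087 -0.0337 0 0 0 -0.0748;0 -0.0087 -0.0337 0 0 0 -0.0748;0 0 0 0 0 0 0;0 0 0 0 0 0 0")

```text
clock: 24.57
eef_pos: [0.4265, -0.087, 0.1946]
tool_rot: [0.474, 0.881, 0.0, 0.0]
ft_force: [0.7, 1.2, 0.0]
grip_width: 0.0425
grasp_force: 0.0
```

```bash
python3 -c "
from h import *
st()
f,P,z,K,W=cam('top')
blobs(P,z,.1,.135,(.4,.65,.27,.45))
f,P,z,K,W=cam('wrist')
blobs(P,z,.112,.135,(.3,.75,-.3,.3))
"
```

```text
t 24.57 tcp [426.5 -87.  194.6] yaw_y 33.4 tilt [0. 0.] F [0.7 1.2 0. ] M [ 0.04 -0.04  0.05] w 42.5 g 0.0 q [-12.   8. -13.  69.   0.  45.]
px [148. 190.] n 157 ctr [542. 396.] size [17.4 44.4] longdir deg 176.4 z med 114.4 max 119.9
px [181. 193.] n 153 ctr [529.9 316. ] size [17.3 44. ] longdir deg 173.1 z med 114.4 max 118.8
px [143. 222.] n 166 ctr [460.3 404.7] size [17.1 43.9] longdir deg 175.1 z med 114.5 max 119.1
px [330. 204.] n 1076 ctr [431.  -83.6] size [15.4 43.5] longdir deg 123.9 z med 122.8 max 125.0
```

Call:
send_rows(steps="0 0.0015 0.001 -0.025 0 0 0.005;0 0.001 0.001 -0.025 0 0 0;0 0.001 0.001 -0.025 0 0 0;0 0 0 -0.0215 0 0 0;0 0 0 0 0 0 0")

```text
clock: 25.08
eef_pos: [0.4275, -0.0801, 0.094]
tool_rot: [0.468, 0.884, -0.001, -0.004]
ft_force: [-0.2, 1.1, -0.7]
grip_width: 0.0429
grasp_force: 0.0
```

Call:
send_rows(steps="-1 0 0 0 0 0 0;-1 0 0 0 0 0 0;-1 0 0 0 0 0 0;-1 0 0 0 0 0 0;-1 0 0 0 0 0 0")

```text
clock: 25.5
eef_pos: [0.4315, -0.0822, 0.0991]
tool_rot: [0.47, 0.883, 0.001, 0.001]
ft_force: [-0.6, 0.9, 0.6]
grip_width: 0.015
grasp_force: 61.1
```

Call:
send_rows(steps="-1 0 0 0 0 0 0.12;-1 0 0 0 0 0 0.12;-1 0 0 0 0 0 0.12;-1 0 0 0 0 0 0.12;-1 0 0 0 0 0 0.12")

```text
clock: 25.92
eef_pos: [0.4316, -0.0828, 0.0991]
tool_rot: [0.185, 0.983, -0.0, 0.002]
ft_force: [1.1, 0.0, 1.9]
grip_width: 0.0145
grasp_force: 61.1
```

Call:
send_rows(steps="-1 0 0 0 0 0 0.12;-1 0 0 0 0 0 0.12;-1 0 0 0 0 0 0.12;-1 0 0 0 0 0 0.12;-1 0 0 0 0 0 0.12")

```text
clock: 26.33
eef_pos: [0.4318, -0.0828, 0.0992]
tool_rot: [-0.113, 0.994, -0.001, 0.002]
ft_force: [1.2, -1.0, 1.6]
grip_width: 0.0146
grasp_force: 61.1
```

Call:
send_rows(steps="-1 0 0 0 0 0 0.03;-1 0 0 0 0 0 0.03;-1 0 0 0 0 0 0.02;-1 0 0 0 0 0 0;-1 0 0 0 0 0 0")

```text
clock: 26.75
eef_pos: [0.4315, -0.0829, 0.0991]
tool_rot: [-0.149, 0.989, -0.001, 0.001]
ft_force: [0.3, -0.1, 6.3]
grip_width: 0.015
grasp_force: 62.2
```

```bash
python3 -c "
from h import *
st()
"
```

```text
t 26.75 tcp [431.5 -82.9  99.1] yaw_y 107.1 tilt [ 0.2 -0. ] F [ 0.3 -0.1  6.3] M [ 0.09  0.18 -0.81] w 15.0 g 62.2 q [-11.  13. -22.  55.  -0. -28.]
```

Call:
send_rows(steps="-1 0 0 0.006 0 0 0;-1 0 0 0.02 0 0 0;-1 0 0 0.03 0 0 0;-1 0 0 0.03 0 0 0;-1 0 0 0.03 0 0 0")

```text
clock: 27.17
eef_pos: [0.4291, -0.082, 0.2146]
tool_rot: [-0.151, 0.989, 0.001, -0.001]
ft_force: [0.3, 0.5, -2.4]
grip_width: 0.0151
grasp_force: 61.1
```

Call:
send_rows(steps="-1 0.0014 0.0346 0 0 0 0;-1 0.0014 0.0346 0 0 0 0;-1 0.0014 0.0346 0 0 0 0;-1 0.0014 0.0346 0 0 0 0;-1 0.0014 0.0346 0 0 0 0")

```text
clock: 27.58
eef_pos: [0.4364, 0.092, 0.2138]
tool_rot: [-0.15, 0.989, -0.0, -0.001]
ft_force: [0.7, -0.8, -2.9]
grip_width: 0.015
grasp_force: 61.2
```

Call:
send_rows(steps="-1 0.0014 0.0346 0 0 0 0;-1 0.0014 0.0346 0 0 0 0;-1 0.0014 0.0346 0 0 0 0;-1 0.0014 0.0346 0 0 0 0;-1 0.0014 0.0346 0 0 0 0")

```text
clock: 28.0
eef_pos: [0.4433, 0.2651, 0.2135]
tool_rot: [-0.151, 0.989, -0.0, -0.001]
ft_force: [1.3, -0.6, -2.4]
grip_width: 0.0147
grasp_force: 61.2
```

Call:
send_rows(steps="-1 0.0014 0.0346 0 0 0 0;-1 0.0014 0.0346 0 0 0 0;-1 0 0 0 0 0 0;-1 0 0 0 0 0 0;-1 0 0 -0.03 0 0 0")

```text
clock: 28.42
eef_pos: [0.4497, 0.335, 0.1888]
tool_rot: [-0.151, 0.989, 0.002, 0.004]
ft_force: [1.7, 0.7, -2.1]
grip_width: 0.0147
grasp_force: 61.2
```

```bash
python3 -c "
from h import *
st()
"
```

```text
t 28.42 tcp [449.7 335.  188.8] yaw_y 107.4 tilt [0.5 0.3] F [ 1.7  0.7 -2.1] M [ 0.03 -0.17 -0.01] w 14.7 g 61.2 q [37. 21.  4. 73. -0. 19.]
```

Call:
send_rows(steps="-1 0 0 -0.03 0 0 0;-1 0 0 -0.03 0 0 0;-1 0 0 -0.02 0 0 0;-1 0 0 -0.01 0 0 0;-1 0 0 -0.004 0 0 0")

```text
clock: 28.83
eef_pos: [0.4453, 0.3301, 0.0912]
tool_rot: [-0.15, 0.989, -0.001, -0.002]
ft_force: [-12.4, -8.5, 33.5]
grip_width: 0.0148
grasp_force: 66.7
```

Call:
send_rows(steps="-1 0 0 0 0 0 0;-0.2 0 0 0 0 0 0;-0.2 0 0 0 0 0 0;-0.2 0 0 0 0 0 0;-0.2 0 0 0.02 0 0 0")

```text
clock: 29.25
eef_pos: [0.4453, 0.3311, 0.1068]
tool_rot: [-0.15, 0.989, -0.002, -0.003]
ft_force: [0.3, -1.1, -0.8]
grip_width: 0.0342
grasp_force: 0.0
```

Call:
send_rows(steps="-0.2 0 0 0.04 0 0 0;0 0 0 0.04 0 0 0;0 0.004 -0.039 0.03 0 0 -0.0234;0 0.004 -0.039 0 0 0 -0.0234;0 0.004 -0.039 0 0 0 -0.0234")

```text
clock: 29.67
eef_pos: [0.4602, 0.2221, 0.2181]
tool_rot: [-0.116, 0.993, 0.001, 0.003]
ft_force: [0.5, -0.5, -0.7]
grip_width: 0.0423
grasp_force: 0.0
```

Call:
send_rows(steps="0 0.004 -0.039 0 0 0 -0.0234;0 0.004 -0.039 0 0 0 -0.0234;0 0.004 -0.039 0 0 0 -0.0234;0 0.004 -0.039 0 0 0 -0.0234;0 0.004 -0.039 0 0 0 -0.0234")

```text
clock: 30.08
eef_pos: [0.4787, 0.025, 0.2158]
tool_rot: [-0.057, 0.998, -0.0, 0.001]
ft_force: [0.8, 0.2, -0.6]
grip_width: 0.0427
grasp_force: 0.0
```

Call:
send_rows(steps="0 0.004 -0.039 0 0 0 -0.0234;0 0.004 -0.039 0 0 0 -0.0234;0 0.004 -0.039 0 0 0 -0.0234;0 0.004 -0.039 0 0 0 -0.0234;0 0.004 -0.039 0 0 0 -0.0234")

```text
clock: 30.5
eef_pos: [0.4986, -0.1702, 0.2157]
tool_rot: [0.002, 1.0, -0.0, 0.001]
ft_force: [1.3, 0.0, 0.4]
grip_width: 0.0428
grasp_force: 0.0
```

Call:
send_rows(steps="0 0.004 -0.039 0 0 0 -0.0234;0 0 0 0 0 0 0;0 0 0 0 0 0 0;0 0 0 0 0 0 0;0 0 0 0 0 0 0")

```text
clock: 30.92
eef_pos: [0.5025, -0.206, 0.2153]
tool_rot: [0.012, 1.0, 0.0, -0.0]
ft_force: [0.0, 0.1, -0.0]
grip_width: 0.043
grasp_force: 0.0
```

```bash
python3 -c "
from h import *
st()
f,P,z,K,W=cam('top')
save('top2',f[110:310,120:520].repeat(2,0).repeat(2,1))
blobs(P,z,.1,.135,(.4,.65,.27,.45))
blobs(P,z,.096,.108,(.38,.5,.04,.18))
blobs(P,z,.028,.042,(.42,.63,-.41,-.27))
B=(.5,.8,-.2,.2)
blobs(P,z,.037,.048,(.55,.73,-.16,.13));blobs(P,z,.037,.048,(.36,.5,-.16,-.02))
print('block all');blobs(P,z,.028,.048,(.55,.73,-.16,.13));blobs(P,z,.028,.048,(.36,.5,-.16,-.02))
print('wrist')
f,P,z,K,W=cam('wrist');save('w2',f)
blobs(P,z,.028,.042,(.42,.63,-.41,-.27))
blobs(P,z,.003,.02,(.42,.63,-.41,-.27))
"
```

```text
t 30.92 tcp [ 502.5 -206.   215.3] yaw_y 88.6 tilt [-0.  0.] F [ 0.   0.1 -0. ] M [-0.07  0.01  0.03] w 43.0 g 0.0 q [-22.  19.   5.  76.   0. -21.]
px [148. 189.] n 159 ctr [541.9 395.6] size [18.  43.7] longdir deg 173.7 z med 113.8 max 119.1
px [181. 193.] n 152 ctr [530.1 315.8] size [17.4 44.5] longdir deg 176.1 z med 114.5 max 118.4
px [143. 222.] n 164 ctr [460.2 405.1] size [17.9 44. ] longdir deg 173.7 z med 114.1 max 119.4
px [174. 226.] n 152 ctr [447.  330.1] size [16.9 44.2] longdir deg 17.6 z med 114.6 max 119.2
px [263. 225.] n 203 ctr [442.2 114.7] size [15.8 76. ] longdir deg 115.7 z med 103.2 max 108.0
px [312. 142.] n 370 ctr [678.1 -10.5] size [ 12.  245.1] longdir deg 81.7 z med 41.2 max 46.1
px [272. 145.] n 16 ctr [673.   95.6] size [ 6.2 14. ] longdir deg 133.3 z med 40.8 max 44.2
px [292. 147.] n 15 ctr [664.9  42.8] size [ 7.7 16.1] longdir deg 27.5 z med 40.5 max 42.7
px [301. 148.] n 16 ctr [661.4  19.2] size [ 6.7 15.7] longdir deg 137.9 z med 42.2 max 44.4
px [329. 151.] n 18 ctr [651.2 -56.9] size [10.1 20.3] longdir deg 131.9 z med 41.5 max 45.3
px [34
[... 1190 characters left out ...]
dir deg 81.7 z med 35.7 max 48.0
px [343. 231.] n 870 ctr [430.1 -87.2] size [90.6 95.5] longdir deg 103.4 z med 35.4 max 46.5
wrist
px [160. 138.] n 692 ctr [ 454.4 -390. ] size [14.8 49.1] longdir deg 177.9 z med 35.6 max 38.4
px [240. 206.] n 942 ctr [ 537.9 -308.5] size [14.6 89.8] longdir deg 177.3 z med 35.7 max 38.3
px [168. 214.] n 208 ctr [ 545.8 -396.5] size [14.  36.2] longdir deg 22.7 z med 35.4 max 42.0
px [182. 255.] n 263 ctr [ 603.2 -392.4] size [23.5 50.1] longdir deg 17.0 z med 29.0 max 31.1
px [219. 178.] n 14270 ctr [ 525. -340.] size [140. 210.] longdir deg 180.0 z med 9.7 max 20.0
px [181. 259.] n 78 ctr [ 618.5 -405.2] size [ 9.2 22.9] longdir deg 0.3 z med 5.0 max 6.8
```

View pics/top2.png

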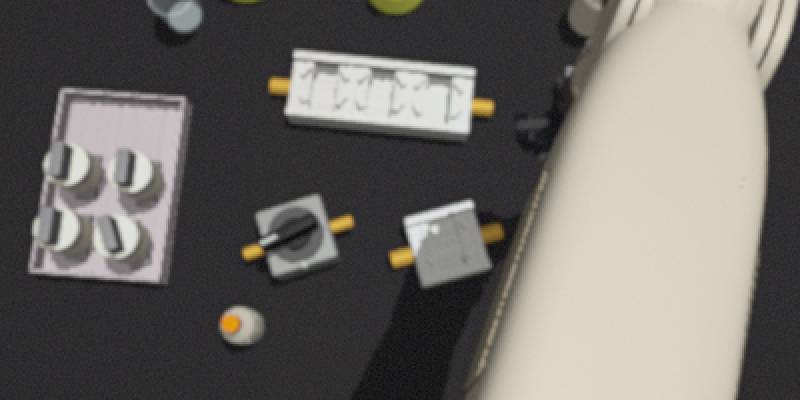

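View pics/w2.png

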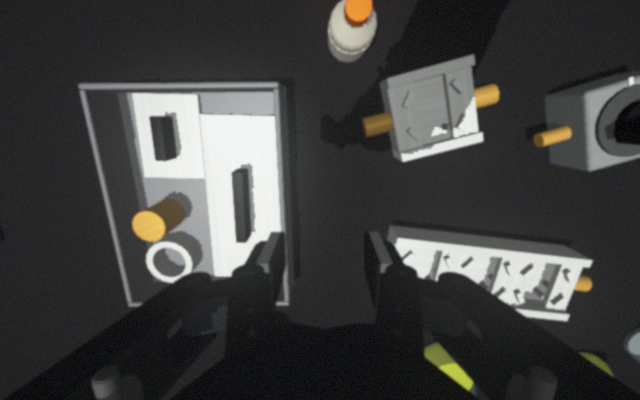

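Call:
send_rows(steps="-0.2 0.009 -0.026 0 0 0 -0.02;-0.2 0.009 -0.026 0 0 0 0;-0.2 0.009 -0.026 0 0 0 0;-0.2 0.008 -0.025 0 0 0 0;-0.2 0 0 0 0 0 0")

```text
clock: 31.43
eef_pos: [0.5389, -0.3128, 0.2145]
tool_rot: [0.024, 1.0, -0.001, 0.0]
ft_force: [-1.0, 0.7, 0.2]
grip_width: 0.0342
grasp_force: 0.0
```

Call:
send_rows(steps="-0.2 0 0 -0.03 0 0 0;-0.2 0 0 -0.03 0 0 0;-0.2 0 0 -0.03 0 0 0;-0.2 0 0 -0.02 0 0 0;-0.2 0 0 -0.01 0 0 0")

```text
clock: 31.85
eef_pos: [0.5358, -0.3073, 0.0918]
tool_rot: [0.022, 1.0, 0.002, -0.003]
ft_force: [-0.4, 0.1, -0.0]
grip_width: 0.0341
grasp_force: 0.0
```

```bash
python3 -c "
from h import *
st()
f,P,z,K,W=cam('wrist')
blobs(P,z,.028,.042,(.42,.63,-.41,-.27))
"
```

```text
t 31.85 tcp [ 535.8 -307.3   91.8] yaw_y 87.5 tilt [-0.3  0.2] F [-0.4  0.1 -0. ] M [0.06 0.05 0.  ] w 34.1 g 0.0 q [-30.  32.   7.  65.   0. -27.]
px [196. 100.] n 1890 ctr [ 454.1 -390.4] size [14.5 49.8] longdir deg 176.9 z med 35.6 max 38.1
px [322. 210.] n 2159 ctr [ 537.5 -308.7] size [14.  89.2] longdir deg 177.3 z med 35.7 max 38.0
px [206. 224.] n 438 ctr [ 545.3 -396.4] size [13.5 35.5] longdir deg 24.4 z med 35.2 max 41.9
px [204. 270.] n 20 ctr [ 582.2 -405.8] size [2.6 7.6] longdir deg 103.1 z med 28.5 max 29.5
px [226. 277.] n 16 ctr [ 589.9 -389.4] size [2.1 4.1] longdir deg 77.5 z med 29.1 max 29.6
```

Call:
send_rows(steps="-0.2 0 0 -0.025 0 0 0;-0.2 0 0 -0.02 0 0 0;-0.2 0 0 -0.013 0 0 0;-0.2 0 0 -0.009 0 0 0;-0.2 0 0 -0.006 0 0 0")

```text
clock: 32.32
eef_pos: [0.5382, -0.3096, 0.0224]
tool_rot: [0.023, 1.0, -0.0, 0.0]
ft_force: [-0.0, 0.1, 0.5]
grip_width: 0.0343
grasp_force: 0.0
```

Call:
send_rows(steps="-0.2 0 0 -0.003 0 0 0;-0.2 0 0 -0.002 0 0 0;-0.2 0 0 0 0 0 0;-0.2 0 0 0 0 0 0;-0.2 0 0 0 0 0 0")

```text
clock: 32.73
eef_pos: [0.5381, -0.3104, 0.018]
tool_rot: [0.023, 1.0, -0.0, 0.001]
ft_force: [-0.6, -0.3, 0.2]
grip_width: 0.0341
grasp_force: 0.0
```

```bash
python3 -c "
from h import *
st()
"
```

```text
t 32.73 tcp [ 538.1 -310.4   18. ] yaw_y 87.4 tilt [ 0.1 -0. ] F [-0.6 -0.3  0.2] M [-0.01  0.02 -0.04] w 34.1 g 0.0 q [-30.  36.   2.  56.  -0. -27.]
```

Call:
send_rows(steps="-0.2 0 0.0015 -0.001 0 0 0;-1 0 0 -0.001 0 0 0;-1 0 0 0 0 0 0;-1 0 0 0 0 0 0;-1 0 0 0 0 0 0")

```text
clock: 33.15
eef_pos: [0.5377, -0.3087, 0.0154]
tool_rot: [0.023, 1.0, -0.0, 0.0]
ft_force: [-0.0, 0.7, 1.1]
grip_width: 0.013
grasp_force: 61.1
```

Call:
send_rows(steps="-1 0 0 0 0 0 0;-1 0 0 0.004 0 0 0;-1 0 0 0.006 0 0 0;-1 0 0 0.01 0 0 0;-1 0 0 0.01 0 0 0")

```text
clock: 33.57
eef_pos: [0.5372, -0.3085, 0.0456]
tool_rot: [0.023, 1.0, 0.0, -0.0]
ft_force: [0.4, -0.1, -2.0]
grip_width: 0.0125
grasp_force: 60.5
```

Call:
send_rows(steps="-1 0 0 0.02 0 0 0;-1 0 0 0.03 0 0 0;-1 0 0 0.03 0 0 0;-1 0 0 0.03 0 0 0;-1 0 0 0.015 0 0 0")

```text
clock: 33.98
eef_pos: [0.5393, -0.3091, 0.176]
tool_rot: [0.023, 1.0, -0.001, 0.003]
ft_force: [0.3, -1.4, -1.3]
grip_width: 0.0125
grasp_force: 60.6
```

```bash
python3 -c "
from h import *
st()
f,P,z,K,W=cam('wrist')
save('w3',f)
"
```

```text
t 33.98 tcp [ 539.3 -309.1  176. ] yaw_y 87.4 tilt [ 0.4 -0.2] F [ 0.3 -1.4 -1.3] M [-0.06 -0.05  0.06] w 12.5 g 60.6 q [-30.  29.  14.  75.   0. -27.]
```

View pics/w3.png

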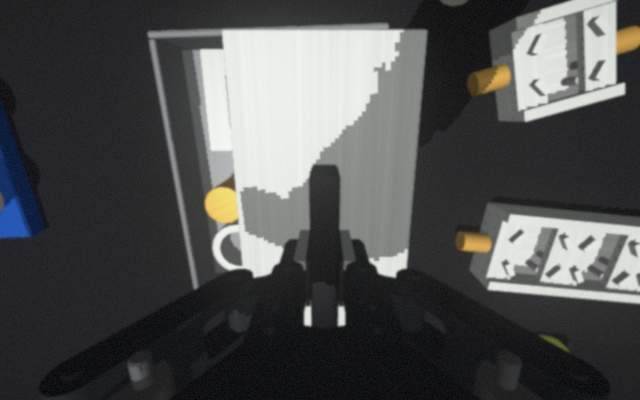

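Call:
send_rows(steps="-1 0.0079 0.0235 0 0 0 0.113;-1 0.0079 0.0235 0 0 0 0.113;-1 0.0079 0.0235 0 0 0 0.113;-1 0.0079 0.0235 0 0 0 0.113;-1 0.0079 0.0235 0 0 0 0.113")

```text
clock: 34.45
eef_pos: [0.5768, -0.1896, 0.17]
tool_rot: [-0.259, 0.966, 0.001, -0.0]
ft_force: [0.3, 0.7, -1.4]
grip_width: 0.0125
grasp_force: 60.6
```

Call:
send_rows(steps="-1 0.0079 0.0235 0 0 0 0.113;-1 0.0079 0.0235 0 0 0 0.113;-1 0.0079 0.0235 0 0 0 0.113;-1 0.0079 0.0235 0 0 0 0.113;-1 0.0079 0.0235 0 0 0 0.113")

```text
clock: 34.87
eef_pos: [0.6162, -0.072, 0.1699]
tool_rot: [-0.518, 0.855, 0.001, -0.0]
ft_force: [0.6, -1.2, -2.5]
grip_width: 0.0127
grasp_force: 60.6
```

Call:
send_rows(steps="-1 0.0079 0.0235 0 0 0 0.113;-1 0.0079 0.0235 0 0 0 0.113;-1 0.0079 0.0235 0 0 0 0.113;-1 0 0 0 0 0 0;-1 0 0 0 0 0 0")

```text
clock: 35.28
eef_pos: [0.64, -0.0013, 0.1697]
tool_rot: [-0.654, 0.757, 0.0, -0.0]
ft_force: [-0.2, -0.2, -3.0]
grip_width: 0.0125
grasp_force: 60.6
```

Call:
send_rows(steps="-1 0 0 -0.015 0 0 0;-1 0 0 -0.02 0 0 0;-1 0 0 -0.02 0 0 0;-1 0 0 -0.015 0 0 0;-1 0 0 0 0 0 0")

```text
clock: 35.7
eef_pos: [0.6367, -0.0043, 0.0959]
tool_rot: [-0.652, 0.758, 0.003, -0.003]
ft_force: [-0.9, -0.7, -2.3]
grip_width: 0.0125
grasp_force: 60.6
```

```bash
python3 -c "
from h import *
st()
f,P,z,K,W=cam('wrist');np.savez('w4.npz',f=f,P=P,z=z)
blobs(P,z,.085,.13,(.5,.8,-.2,.2))
blobs(P,z,.06,.08,(.5,.8,-.2,.2))
blobs(P,z,.028,.047,(.5,.8,-.2,.2))
f,P,z,K,W=cam('top')
blobs(P,z,.085,.13,(.5,.75,-.2,.2))
blobs(P,z,.06,.085,(.5,.75,-.2,.2))
blobs(P,z,.003,.02,(.42,.63,-.41,-.27))
"
```

```text
t 35.70 tcp [636.7  -4.3  95.9] yaw_y 171.4 tilt [-0.5 -0. ] F [-0.9 -0.7 -2.3] M [-0.06  0.07  0.  ] w 12.5 g 60.6 q [ -0.  34.  11.  67.  -0. -82.]
px [325. 149.] n 45660 ctr [633.  -29.8] size [ 96.5 164.7] longdir deg 81.4 z med 90.6 max 130.0
px [ 22. 245.] n 1561 ctr [797.1 -30.5] size [ 5.8 22.5] longdir deg 90.0 z med 96.7 max 110.9
px [ 72. 223.] n 2255 ctr [792.8 -30.8] size [14.3 43.3] longdir deg 90.0 z med 69.4 max 80.0
px [253.  28.] n 34 ctr [ 662.  -131.1] size [0.9 9.8] longdir deg 171.8 z med 41.0 max 42.8
px [382.  28.] n 34 ctr [ 583.1 -119.2] size [ 1.2 10. ] longdir deg 172.2 z med 40.9 max 42.2
px [119. 202.] n 2394 ctr [787.1 -30.5] size [25.5 67.4] longdir deg 90.1 z med 37.5 max 47.0
px [348. 150.] n 183 ctr [ 622.1 -108.3] size [20.3 97.9] longdir deg 2.3 z med 93.0 max 98.8
px [454. 162.] n 39 ctr [ 614.1 -404. ] size [10.7 30.8] longdir deg 0.8 z med 6.2 max 19.0
px [433. 196.] n 3353 ctr [ 525. -340.] size [139.8 209.9] longdir deg 0.0 z med 6.5 max 19.8
```

Call:
send_rows(steps="-1 0 0 -0.01 0 0 0;-1 0 0 -0.008 0 0 0;-1 0 0 -0.006 0 0 0;-1 0 0 0 0 0 0;-1 0 0 0 0 0 0")

```text
clock: 36.22
eef_pos: [0.6398, -0.0031, 0.0756]
tool_rot: [-0.653, 0.757, 0.0, -0.0]
ft_force: [-0.5, 1.3, -2.0]
grip_width: 0.0128
grasp_force: 60.6
```

```bash
python3 -c "
from h import *
st()
f,P,z,K,W=cam('wrist')
blobs(P,z,.06,.075,(.5,.8,-.2,.2))
blobs(P,z,.038,.047,(.5,.75,-.2,.2))
"
```

```text
t 36.22 tcp [639.8  -3.1  75.6] yaw_y 171.5 tilt [-0.1 -0. ] F [-0.5  1.3 -2. ] M [ 0.06 -0.   -0.03] w 12.8 g 60.6 q [ -0.  35.   9.  64.  -0. -82.]
px [325. 134.] n 39392 ctr [633.8 -45.6] size [ 96.5 130.5] longdir deg 81.7 z med 70.1 max 75.0
px [ 52. 230.] n 2303 ctr [792.9 -30.6] size [14.1 43.1] longdir deg 90.1 z med 67.3 max 75.0
px [308. 316.] n 116 ctr [657.3  43.8] size [ 3.8 15. ] longdir deg 80.7 z med 70.0 max 71.3
px [341. 316.] n 110 ctr [637.   46.9] size [ 3.2 14.9] longdir deg 82.5 z med 70.1 max 71.5
px [251.  20.] n 326 ctr [ 662.6 -127.5] size [ 8.7 10.5] longdir deg 171.2 z med 40.9 max 43.6
px [395.  20.] n 321 ctr [ 583.6 -115.8] size [ 8.3 10.4] longdir deg 169.9 z med 40.9 max 43.1
```

Call:
send_rows(steps="-1 0.0007 -0.0005 -0.006 0 0 0;-1 0 0 -0.006 0 0 0;-1 0 0 -0.004 0 0 0;-1 0 0 -0.003 0 0 0;-1 0 0 -0.002 0 0 0")

```text
clock: 36.68
eef_pos: [0.6405, -0.0036, 0.0543]
tool_rot: [-0.653, 0.757, 0.0, -0.0]
ft_force: [0.1, 0.6, -1.0]
grip_width: 0.0124
grasp_force: 60.6
```

Call:
send_rows(steps="-1 0 0 -0.001 0 0 0;-1 0 0 -0.001 0 0 0;-1 0 0 0 0 0 0;-1 0 0 0 0 0 0;-1 0 0 0 0 0 0")

```text
clock: 37.1
eef_pos: [0.6412, -0.0036, 0.0534]
tool_rot: [-0.653, 0.757, -0.0, 0.0]
ft_force: [0.8, -0.1, -1.3]
grip_width: 0.0124
grasp_force: 60.6
```

```bash
python3 -c "
from h import *
st()
f,P,z,K,W=cam('wrist')
blobs(P,z,.043,.053,(.5,.75,-.2,.2))
blobs(P,z,.038,.0425,(.5,.75,-.2,.2))
"
```

```text
t 37.10 tcp [641.2  -3.6  53.4] yaw_y 171.5 tilt [0. 0.] F [ 0.8 -0.1 -1.3] M [ 0.02  0.01 -0.01] w 12.4 g 60.6 q [ -0.  36.   8.  62.   0. -82.]
px [325. 134.] n 39405 ctr [635.3 -46.2] size [ 96.6 130.7] longdir deg 81.5 z med 47.9 max 53.0
px [308. 316.] n 117 ctr [658.8  43.2] size [ 3.8 14.4] longdir deg 82.2 z med 47.8 max 49.1
px [341. 316.] n 109 ctr [638.5  46.9] size [ 3.1 14.9] longdir deg 82.3 z med 47.9 max 49.1
px [243.  14.] n 634 ctr [ 663.1 -124. ] size [10.4 12.9] longdir deg 82.0 z med 40.8 max 42.5
px [409.  14.] n 636 ctr [ 584.1 -112.2] size [10.7 12.7] longdir deg 82.1 z med 40.8 max 42.5
px [356.  27.] n 31 ctr [ 610. -110.] size [2.7 3.6] longdir deg 139.6 z med 40.9 max 42.4
px [296.  27.] n 30 ctr [ 638.8 -115.2] size [2.1 3.9] longdir deg 167.7 z med 40.7 max 41.6
```

Call:
send_rows(steps="-1 -0.0007 0 -0.001 0 0 0;-1 0 0 -0.001 0 0 0;-1 0 0 -0.0005 0 0 0;-1 0 0 0 0 0 0;-1 0 0 0 0 0 0")

```text
clock: 37.57
eef_pos: [0.6404, -0.0036, 0.0513]
tool_rot: [-0.653, 0.757, -0.0, 0.0]
ft_force: [-2.4, 0.3, 4.2]
grip_width: 0.0125
grasp_force: 61.2
```

```bash
python3 -c "
from h import *
st()
"
```

```text
t 37.57 tcp [640.4  -3.6  51.3] yaw_y 171.5 tilt [ 0. -0.] F [-2.4  0.3  4.2] M [0.03 0.44 0.03] w 12.5 g 61.2 q [ -0.  36.   8.  61.   0. -82.]
```

Call:
send_rows(steps="-0.4 0 0 0 0 0 0;-0.4 0 0 0 0 0 0;-0.4 0 0 0 0 0 0;-0.4 0 0 0.01 0 0 0;-0.4 0 0 0.03 0 0 0")

```text
clock: 37.98
eef_pos: [0.6365, -0.0035, 0.0862]
tool_rot: [-0.653, 0.757, 0.003, -0.004]
ft_force: [0.1, -0.3, 0.2]
grip_width: 0.0254
grasp_force: 0.0
```

Call:
send_rows(steps="-0.4 0 0 0.04 0 0 0;-0.2 0 0 0.04 0 0 0;-0.2 -0.0143 -0.0298 0.03 0 0 -0.1136;-0.2 -0.0143 -0.0298 0 0 0 -0.1136;-0.2 -0.0143 -0.0298 0 0 0 -0.1136")

```text
clock: 38.4
eef_pos: [0.6, -0.0915, 0.2028]
tool_rot: [-0.514, 0.858, -0.003, 0.003]
ft_force: [0.5, -1.9, -0.9]
grip_width: 0.0344
grasp_force: 0.0
```

Call:
send_rows(steps="-0.2 -0.0143 -0.0298 0 0 0 -0.1136;-0.2 -0.0143 -0.0298 0 0 0 -0.1136;-0.2 -0.0143 -0.0298 0 0 0 -0.1136;-0.2 -0.0143 -0.0298 0 0 0 -0.1136;-0.2 -0.0143 -0.0298 0 0 0 -0.1136")

```text
clock: 38.82
eef_pos: [0.5261, -0.2413, 0.1996]
tool_rot: [-0.252, 0.968, -0.0, 0.0]
ft_force: [1.0, -0.9, -0.1]
grip_width: 0.0341
grasp_force: 0.0
```

Call:
send_rows(steps="-0.2 -0.0143 -0.0298 0 0 0 -0.1136;-0.2 -0.0143 -0.0298 0 0 0 -0.1136;-0.2 -0.0143 -0.0298 0 0 0 -0.1136;-0.2 -0.0143 -0.0298 0 0 0 -0.1136;-0.2 -0.0143 -0.0298 0 0 0 -0.1136")

```text
clock: 39.23
eef_pos: [0.4545, -0.3905, 0.1996]
tool_rot: [0.03, 1.0, -0.0, 0.0]
ft_force: [0.8, -0.0, -0.5]
grip_width: 0.0339
grasp_force: 0.0
```

Call:
send_rows(steps="-0.2 0 0 -0.03 0 0 0;-0.2 0 0 -0.03 0 0 0;-0.2 0 0 -0.02 0 0 0;-0.2 0 0 0 0 0 0;-0.2 0 0 0 0 0 0")

```text
clock: 39.65
eef_pos: [0.4547, -0.3885, 0.1182]
tool_rot: [0.027, 1.0, 0.001, -0.001]
ft_force: [0.8, -0.6, 0.3]
grip_width: 0.0342
grasp_force: 0.0
```

```bash
python3 -c "
from h import *
st()
f,P,z,K,W=cam('wrist')
blobs(P,z,.028,.042,(.42,.63,-.43,-.27))
f,P,z,K,W=cam('top');save('top3',f[110:310,120:520].repeat(2,0).repeat(2,1))
print('top');blobs(P,z,.028,.0442,(.55,.73,-.16,.13));blobs(P,z,.0442,.053,(.55,.73,-.16,.13));blobs(P,z,.06,.08,(.55,.73,-.16,.13))
"
```

```text
t 39.65 tcp [ 454.7 -388.5  118.2] yaw_y 86.9 tilt [-0.1  0.1] F [ 0.8 -0.6  0.3] M [ 0.   -0.01  0.03] w 34.2 g 0.0 q [-41.  29.   5.  66.   0. -37.]
px [321. 199.] n 965 ctr [ 453.7 -391.1] size [13.4 49.4] longdir deg 177.1 z med 35.8 max 37.9
px [310. 288.] n 343 ctr [ 540.2 -406.4] size [17.5 37.7] longdir deg 80.5 z med 35.2 max 42.0
top
px [267. 152.] n 163 ctr [654.3 108.3] size [20.4 91.2] longdir deg 173.8 z med 34.7 max 44.2
px [352. 161.] n 186 ctr [ 622.2 -116.7] size [19.8 91.7] longdir deg 170.4 z med 35.1 max 44.2
px [310. 155.] n 2205 ctr [638.6  -5.5] size [ 97.1 218.5] longdir deg 81.7 z med 46.7 max 52.9
px [309. 152.] n 216 ctr [638.1  -4.7] size [15.4 88.2] longdir deg 81.2 z med 71.5 max 76.5
```

View pics/top3.png

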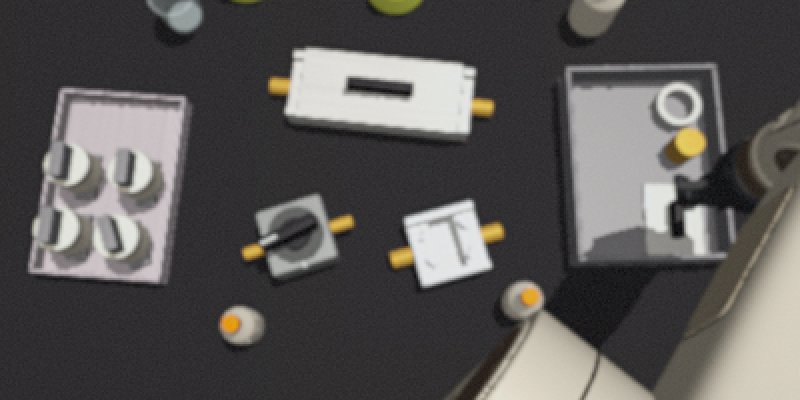

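Call:
send_rows(steps="-0.2 -0.0008 -0.0014 -0.03 0 0 0;-0.2 0 0 -0.025 0 0 0;-0.2 0 0 -0.018 0 0 0;-0.2 0 0 -0.01 0 0 0;-0.2 0 0 -0.007 0 0 0")

```text
clock: 40.17
eef_pos: [0.4553, -0.3907, 0.0292]
tool_rot: [0.027, 1.0, -0.0, 0.001]
ft_force: [-0.8, 0.9, 0.2]
grip_width: 0.0343
grasp_force: 0.0
```

Call:
send_rows(steps="-0.2 0 0 -0.005 0 0 0;-0.2 0 0 -0.003 0 0 0;-0.2 0 0 -0.002 0 0 0;-0.2 0 0 0 0 0 0;-0.2 0 0 0 0 0 0")

```text
clock: 40.58
eef_pos: [0.455, -0.3908, 0.0194]
tool_rot: [0.027, 1.0, -0.0, 0.001]
ft_force: [0.8, 0.4, 0.1]
grip_width: 0.0342
grasp_force: 0.0
```

```bash
python3 -c "
from h import *
st()
"
```

```text
t 40.58 tcp [ 455.  -390.8   19.4] yaw_y 86.9 tilt [ 0.1 -0. ] F [0.8 0.4 0.1] M [ 0.05 -0.    0.02] w 34.2 g 0.0 q [-41.  34.  -2.  54.   0. -38.]
```

Call:
send_rows(steps="-0.2 -0.001 0 -0.002 0 0 0;-0.2 0 0 -0.002 0 0 0;-1 0 0 0 0 0 0;-1 0 0 0 0 0 0;-1 0 0 0 0 0 0")

```text
clock: 41.0
eef_pos: [0.4537, -0.3905, 0.0148]
tool_rot: [0.027, 1.0, -0.0, 0.0]
ft_force: [-0.9, -1.0, -0.0]
grip_width: 0.013
grasp_force: 60.3
```

Call:
send_rows(steps="-1 0 0 0 0 0 0;-1 0 0 0.004 0 0 0;-1 0 0 0.008 0 0 0;-1 0 0 0.015 0 0 0;-1 0 0 0.02 0 0 0")

```text
clock: 41.42
eef_pos: [0.4533, -0.3896, 0.0612]
tool_rot: [0.027, 1.0, 0.001, -0.001]
ft_force: [1.6, 0.1, -0.9]
grip_width: 0.0126
grasp_force: 60.3
```

Call:
send_rows(steps="-1 0 0 0.03 0 0 0;-1 0 0 0.03 0 0 0;-1 0 0 0.03 0 0 0;-1 0 0 0.01 0 0 0;-1 0 0 0 0 0 0")

```text
clock: 41.83
eef_pos: [0.4552, -0.392, 0.1661]
tool_rot: [0.027, 1.0, -0.003, 0.003]
ft_force: [0.2, 0.1, -0.5]
grip_width: 0.0128
grasp_force: 60.4
```

Call:
send_rows(steps="-1 -0.0023 0.0308 0 0 0 0.029;-1 -0.0023 0.0308 0 0 0 0.029;-1 -0.0023 0.0308 0 0 0 0.029;-1 -0.0023 0.0308 0 0 0 0.029;-1 -0.0023 0.0308 0 0 0 0.029")

```text
clock: 42.25
eef_pos: [0.4403, -0.2345, 0.1596]
tool_rot: [-0.046, 0.999, 0.001, -0.002]
ft_force: [-0.1, 0.1, -1.0]
grip_width: 0.0123
grasp_force: 60.4
```

Call:
send_rows(steps="-1 -0.0023 0.0308 0 0 0 0.029;-1 -0.0023 0.0308 0 0 0 0.029;-1 -0.0023 0.0308 0 0 0 0.029;-1 -0.0023 0.0308 0 0 0 0.029;-1 -0.0023 0.0308 0 0 0 0.029")

```text
clock: 42.67
eef_pos: [0.4287, -0.0808, 0.1599]
tool_rot: [-0.118, 0.993, 0.0, -0.002]
ft_force: [1.1, -0.0, -0.9]
grip_width: 0.0129
grasp_force: 60.4
```

Call:
send_rows(steps="-1 0 0 -0.02 0 0 0;-1 0 0 -0.03 0 0 0;-1 0 0 -0.02 0 0 0;-1 0 0 0 0 0 0;-1 0 0 0 0 0 0")

```text
clock: 43.08
eef_pos: [0.4282, -0.0819, 0.0899]
tool_rot: [-0.118, 0.993, 0.001, -0.003]
ft_force: [-0.4, -0.0, -0.0]
grip_width: 0.0128
grasp_force: 60.4
```

```bash
python3 -c "
from h import *
st()
f,P,z,K,W=cam('wrist');save('w5',f)
blobs(P,z,.065,.1,(.35,.52,-.2,.02))
blobs(P,z,.028,.047,(.35,.52,-.2,.02))
"
```

```text
t 43.08 tcp [428.2 -81.9  89.9] yaw_y 103.5 tilt [-0.3  0.1] F [-0.4 -0.  -0. ] M [-0.01  0.    0.04] w 12.8 g 60.4 q [-11.  14. -22.  54.  -0. -24.]
px [192.  81.] n 2641 ctr [ 363.  -169.7] size [19.5 39.2] longdir deg 122.4 z med 77.4 max 100.0
px [324. 200.] n 12520 ctr [414.5 -85.1] size [70.6 76.5] longdir deg 103.7 z med 85.2 max 100.0
px [324. 313.] n 363 ctr [473.1 -71. ] size [ 9.5 24. ] longdir deg 103.7 z med 84.9 max 86.4
px [236.  94.] n 333 ctr [ 363.4 -158.6] size [ 5.3 28. ] longdir deg 149.5 z med 38.6 max 46.9
```

View pics/w5.png

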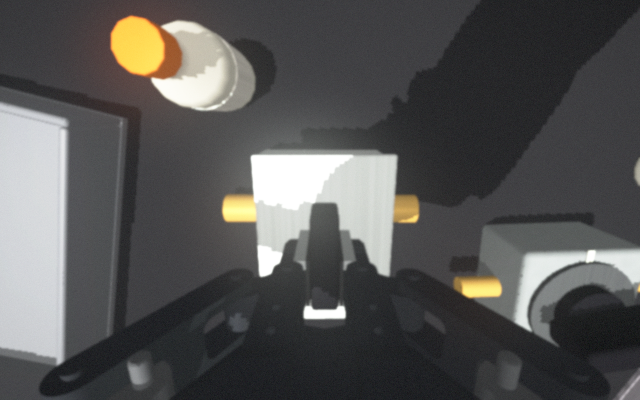

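Call:
send_rows(steps="-1 0.0015 -0.0012 -0.012 0 0 0;-1 0 0 -0.01 0 0 0;-1 0 0 -0.008 0 0 0;-1 0 0 0 0 0 0;-1 0 0 0 0 0 0")

```text
clock: 43.55
eef_pos: [0.4322, -0.0838, 0.0621]
tool_rot: [-0.118, 0.993, -0.0, 0.0]
ft_force: [1.0, 0.0, -1.1]
grip_width: 0.0127
grasp_force: 60.4
```

```bash
python3 -c "
from h import *
st()
f,P,z,K,W=cam('wrist')
blobs(P,z,.05,.065,(.35,.52,-.16,.02))
blobs(P,z,.028,.047,(.35,.52,-.16,.02))
"
```

```text
t 43.55 tcp [432.2 -83.8  62.1] yaw_y 103.5 tilt [ 0. -0.] F [ 1.   0.  -1.1] M [-0.06  0.03  0.03] w 12.7 g 60.4 q [-11.  16. -24.  50.  -0. -24.]
px [214.  73.] n 583 ctr [ 359.9 -155.9] size [ 3.5 20.1] longdir deg 163.8 z med 57.8 max 65.0
px [324. 200.] n 12215 ctr [418.8 -87.1] size [70.9 76.2] longdir deg 103.6 z med 57.2 max 65.0
px [324. 313.] n 363 ctr [477.2 -73. ] size [10.1 23.9] longdir deg 103.9 z med 57.3 max 58.8
px [228.  80.] n 438 ctr [ 360.  -155.6] size [ 3.1 20.2] longdir deg 162.9 z med 38.6 max 47.0
px [254. 204.] n 226 ctr [ 436.5 -127.9] size [ 2.9 80.6] longdir deg 12.6 z med 33.5 max 42.1
px [396. 199.] n 281 ctr [416.2 -42.5] size [ 3.4 80.2] longdir deg 14.0 z med 33.3 max 42.0
```

Call:
send_rows(steps="-1 -0.001 0 -0.004 0 0 0;-1 0 0 -0.003 0 0 0;-1 0 0 -0.002 0 0 0;-1 0 0 -0.001 0 0 0;-1 0 0 -0.001 0 0 0")

```text
clock: 44.02
eef_pos: [0.4309, -0.0836, 0.0506]
tool_rot: [-0.118, 0.993, 0.0, -0.0]
ft_force: [-4.8, 0.5, 14.3]
grip_width: 0.0126
grasp_force: 62.5
```

Call:
send_rows(steps="-1 0 0 -0.0005 0 0 0;-1 0 0 0 0 0 0;-1 0 0 0 0 0 0;-1 0 0 0 0 0 0;-1 0 0 0 0 0 0")

```text
clock: 44.43
eef_pos: [0.431, -0.0836, 0.0507]
tool_rot: [-0.118, 0.993, -0.0, 0.0]
ft_force: [-2.2, 0.9, 5.8]
grip_width: 0.0126
grasp_force: 61.3
```

```bash
python3 -c "
from h import *
st()
"
```

```text
t 44.43 tcp [431.  -83.6  50.7] yaw_y 103.5 tilt [ 0. -0.] F [-2.2  0.9  5.8] M [0.1  0.47 0.04] w 12.6 g 61.3 q [-11.  17. -25.  48.   0. -25.]
```

Seated with light contact; release, retreat clear of the camera's view, then check.

Call:
send_rows(steps="-0.4 0 0 0 0 0 0;-0.4 0 0 0 0 0 0;-0.4 0 0 0 0 0 0;-0.4 0 0 0.01 0 0 0;-0.4 0 0 0.03 0 0 0")

```text
clock: 44.85
eef_pos: [0.4275, -0.0829, 0.0871]
tool_rot: [-0.118, 0.993, 0.001, -0.004]
ft_force: [0.0, 0.2, 0.7]
grip_width: 0.0256
grasp_force: 0.0
```

Call:
send_rows(steps="-0.4 0 0 0.04 0 0 0;-0.4 0 0 0.04 0 0 0;-0.4 0 0 0.03 0 0 0;-0.4 0 -0.035 0.01 0 0 0;-0.4 0 -0.035 0 0 0 0")

```text
clock: 45.27
eef_pos: [0.4337, -0.1539, 0.2143]
tool_rot: [-0.12, 0.993, -0.002, 0.004]
ft_force: [0.2, 0.6, -0.3]
grip_width: 0.0253
grasp_force: 0.0
```

Call:
send_rows(steps="-0.4 0 -0.035 0 0 0 0;-0.4 0 -0.035 0 0 0 0;-0.4 0 -0.035 0 0 0 0;-0.4 0 -0.035 0 0 0 0;-0.4 0 -0.035 0 0 0 0")

```text
clock: 45.68
eef_pos: [0.4307, -0.3303, 0.2099]
tool_rot: [-0.118, 0.993, 0.0, 0.0]
ft_force: [1.6, 0.9, 0.8]
grip_width: 0.0255
grasp_force: 0.0
```

Call:
send_rows(steps="-0.4 -0.02 -0.035 0 0 0 0;-0.4 -0.02 -0.03 0 0 0 0;-0.4 -0.02 -0.03 0 0 0 0;-0.4 0 0 0 0 0 0;-0.4 0 0 0 0 0 0")

```text
clock: 46.1
eef_pos: [0.3697, -0.4251, 0.2095]
tool_rot: [-0.116, 0.993, 0.0, -0.0]
ft_force: [0.5, -0.5, 0.0]
grip_width: 0.0255
grasp_force: 0.0
```

```bash
python3 -c "
from h import *
st()
f,P,z,K,W=cam('top');save('top4',f[110:310,120:520].repeat(2,0).repeat(2,1))
for a,b,B in [(.0442,.053,(.55,.73,-.16,.13)),(.06,.08,(.55,.73,-.16,.13)),(.0442,.053,(.36,.5,-.16,-.01)),(.06,.08,(.36,.5,-.16,-.01)),(.02,.0435,(.36,.5,-.16,-.01)),(.096,.108,(.38,.5,.04,.18)),(.1,.135,(.4,.65,.27,.45)),(.05,.075,(.29,.38,-.22,.22))]: print(a);blobs(P,z,a,b,B)
"
```

```text
t 46.10 tcp [ 369.7 -425.1  209.5] yaw_y 103.3 tilt [-0.  0.] F [ 0.5 -0.5  0. ] M [ 0.04 -0.05  0.01] w 25.5 g 0.0 q [-49.  22.   8.  76.   0. -62.]
0.0442
px [310. 155.] n 2232 ctr [638.5  -5.4] size [ 97.1 218.5] longdir deg 81.4 z med 46.8 max 53.0
0.06
px [310. 152.] n 214 ctr [638.6  -4.6] size [15.3 88.5] longdir deg 82.1 z med 71.7 max 78.2
0.0442
px [343. 231.] n 931 ctr [430.4 -85. ] size [78.4 99.6] longdir deg 14.1 z med 47.0 max 52.7
0.06
px [343. 229.] n 115 ctr [429.9 -83.9] size [13.7 49.5] longdir deg 13.9 z med 72.8 max 76.9
0.02
px [361. 226.] n 163 ctr [ 442.6 -138.9] size [37.9 89.1] longdir deg 16.4 z med 29.2 max 43.4
px [325. 237.] n 190 ctr [416.1 -29.8] size [36.8 89.4] longdir deg 13.2 z med 30.5 max 43.2
0.096
px [263. 226.] n 208 ctr [442.2 114.6] size [15.9 76. ] longdir deg 115.2 z med 103.2 max 107.0
0.1
px [148. 189.] n 159 ctr [541.8 396.2] size [17.4 43.2] longdir deg 173.9 z med 114.2 max 118.9
px [181. 193.] n 154 ctr [529.7 314.8] size [17.7 44.2] longdir deg 174.2 z med 114.8 max 120.3
px [143. 222.] n 166 ctr [460.2 404.4] size [16.6 43.8] longdir deg 175.0 z med 114.6 max 119.8
px [174. 226.] n 154 ctr [447.  330.6] size [17.  44.6] longdir deg 17.6 z med 114.4 max 118.9
0.05
px [378. 261.] n 87 ctr [ 349.8 -171.3] size [33.4 43.2] longdir deg 20.8 z med 69.0 max 74.9
px [241. 273.] n 109 ctr [332.7 179.6] size [40.3 42.9] longdir deg 150.0 z med 69.5 max 74.9
```

View pics/top4.png

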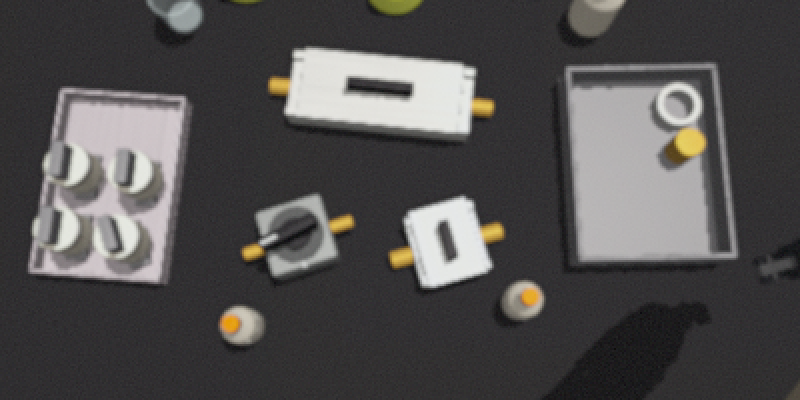

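```bash
python3 -c "
from h import *
def pca(q): 
    q=q-q.mean(0); v=np.linalg.svd(q,full_matrices=False)[2][0]; return np.degrees(np.arctan2(v[1],v[0]))%180
def an(P,z):
    b=(z>0)&(abs(P[...,0]-.445)<.06)&(abs(P[...,1]-.11)<.065)
    h=pca(P[b&(P[...,2]>.098)][:,:2])
    r=cv2.minAreaRect((P[b&(P[...,2]>.045)&(P[...,2]<.068)][:,:2]*1e3).astype(np.float32))
    return h,r[2]%90,r[1]
d=np.load('top0.npz');print(an(d['P'],d['z']))
for i in range(4):
    f,P,z,K,W=cam('top');print(an(P,z))
"
```

```text
(np.float64(13.725851032705606), 15.62330436706543, (86.39083099365234, 86.36884307861328))
(np.float64(115.1474366643322), 14.939266204833984, (86.95458984375, 86.27507781982422))
(np.float64(115.3139042922421), 15.854063034057617, (86.474609375, 86.10236358642578))
(np.float64(114.94203882040566), 15.413342475891113, (86.75936126708984, 86.08904266357422))
(np.float64(115.43330313638153), 16.057348251342773, (86.6651611328125, 86.61332702636719))
```

```bash
python3 -c "
from workcell import *
print(job_done())"
```

```text
the job is handed in; nothing more can be done
None
```

The job is handed in: the isolator is off at its stop, all four filters stand in the tray, and both covers lie flat and centred (within about 1 mm by the camera). Nothing was knocked or dropped, and the run took about 46 s.

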